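# Dry a batch of jug fittings in the fan cabinet

## Task

The washed copper jug fittings on the bench have to go into the drying cabinet: pull the drawer, now ajar, right out and lay every fitting flat, right way up, one to a compartment, the long handles in the long compartments and the short lugs in the short ones. Then push the drawer fully shut, and after that turn the timer dial so that its pointer stands at the index mark. Leave the other things on the bench alone.

Things in the scene. Friction and masses are not known exactly. Their poses are not given: they have to be found in the camera images.
- strap1: loose copper jug handle like a drawer pull, both ends alike: two flat riveted feet 36 x 24 x 5 mm joined by a raised grip bar 74 mm long, 14 mm wide, top 30 mm and underside 20 mm above the soles; 130 x 24 mm in all, 0.09 to 0.16 kg. Origin: middle of its underside; x along its length, z up on its feet. Pick by the bar, fingers closing along y. None if absent in this start or held.
- strap2: loose copper jug handle like a drawer pull, both ends alike: two flat riveted feet 36 x 24 x 5 mm joined by a raised grip bar 74 mm long, 14 mm wide, top 30 mm and underside 20 mm above the soles; 130 x 24 mm in all, 0.09 to 0.16 kg. Origin: middle of its underside; x along its length, z up on its feet. Pick by the bar, fingers closing along y. None if absent in this start or held.
- strap3: loose copper jug handle like a drawer pull, both ends alike: two flat riveted feet 36 x 24 x 5 mm joined by a raised grip bar 74 mm long, 14 mm wide, top 30 mm and underside 20 mm above the soles; 130 x 24 mm in all, 0.09 to 0.16 kg. Origin: middle of its underside; x along its length, z up on its feet. Pick by the bar, fingers closing along y. None if absent in this start or held.
- lug1: loose copper lug, both ends alike: base plate 66 x 34 x 5 mm with a rib standing along its middle, 36 mm long (x), 14 mm wide (y), top 30 mm above the underside; 0.08 to 0.15 kg. Origin: middle of its underside; x along the 66 mm length, z up. Pick by the rib, fingers closing along y. None if absent in this start or held.
- lug2: loose copper lug, both ends alike: base plate 66 x 34 x 5 mm with a rib standing along its middle, 36 mm long (x), 14 mm wide (y), top 30 mm above the underside; 0.08 to 0.15 kg. Origin: middle of its underside; x along the 66 mm length, z up. Pick by the rib, fingers closing along y. None if absent in this start or held.
- lug3: loose copper lug, both ends alike: base plate 66 x 34 x 5 mm with a rib standing along its middle, 36 mm long (x), 14 mm wide (y), top 30 mm above the underside; 0.08 to 0.15 kg. Origin: middle of its underside; x along the 66 mm length, z up. Pick by the rib, fingers closing along y. None if absent in this start or held.
- cabinet: fixed grey fan drying cabinet 250 mm wide, 210 mm deep, 108 mm high, a drawer in its front, a dial on its top. Origin: at table height below the middle of the front face; x from front to back (away from the robot), y along the width (to the left seen from the robot), z up. The drawer slides out along -x; the roof leaves 36 mm above the tray floor.
- drawer (a joint): how far the drawer is out (m): 0 = shut, front flush; 0.17 = fully out at the stop. Starts ajar, between 0.06 and 0.10. Slides with about 1.5 N of friction and stays where it is left. Fully out, the whole tray is clear of the cabinet, its back wall 10 mm in front of the cabinet's face.
- handle (a point): middle of the drawer's handle: level steel bar 12 mm in diameter, 120 mm long along y, 86 mm above the table, its centre 38 mm in front of the drawer's front panel, on 10 mm thick cranked arms 54 mm to either side. The panel's top is 72 mm above the table. Can be pinched from above, fingers closing along x. Axes as the cabinet's; moves with the drawer.
- lane1 (a point): centre of the floor of long compartment 1 in the drawer's tray (three side by side, 1 is leftmost): inside 144 mm along x by 34 mm along y, for one handle. Floor 60 mm above the table; dividers 6 mm thick, 10 mm high; tray's outer walls 6 mm thick, 12 mm high, the front one being the 10 mm thick front panel. Axes as the cabinet's; moves with the drawer.
- slot1 (a point): centre of the floor of short compartment 1 in the drawer's tray (three one behind another at the tray's right, 1 at the front): inside 44 mm along x by 78 mm along y, for one lug, its length along y. Floor height and walls as for the long ones. Axes as the cabinet's; moves with the drawer.
- lane2 (a point): centre of the floor of long compartment 2 in the drawer's tray (three side by side, 1 is leftmost): inside 144 mm along x by 34 mm along y, for one handle. Floor 60 mm above the table; dividers 6 mm thick, 10 mm high; tray's outer walls 6 mm thick, 12 mm high, the front one being the 10 mm thick front panel. Axes as the cabinet's; moves with the drawer.
- slot2 (a point): centre of the floor of short compartment 2 in the drawer's tray (three one behind another at the tray's right, 1 at the front): inside 44 mm along x by 78 mm along y, for one lug, its length along y. Floor height and walls as for the long ones. Axes as the cabinet's; moves with the drawer.
- lane3 (a point): centre of the floor of long compartment 3 in the drawer's tray (three side by side, 1 is leftmost): inside 144 mm along x by 34 mm along y, for one handle. Floor 60 mm above the table; dividers 6 mm thick, 10 mm high; tray's outer walls 6 mm thick, 12 mm high, the front one being the 10 mm thick front panel. Axes as the cabinet's; moves with the drawer.
- slot3 (a point): centre of the floor of short compartment 3 in the drawer's tray (three one behind another at the tray's right, 1 at the front): inside 44 mm along x by 78 mm along y, for one lug, its length along y. Floor height and walls as for the long ones. Axes as the cabinet's; moves with the drawer.
- dial (a joint): angle of the timer dial (rad), growing clockwise seen from above, range 0 to 2.4; at 0 its pointer points along the cabinet's -x (to the robot). Starts between 0.2 and 0.6; light friction (0.03 N m), stays where it is left.
- dial_grip (a point): on the dial's upright axis, 129 mm above the table. The grip is a black bar 42 mm long (along the pointer), 12 mm wide, its top 141 mm above the table, on a round skirt of 22 mm radius whose top is 117 mm above the table. The point's -x axis points along the pointer.
- pointer (a point): tip of the dial's brass pointer, 30 mm from the dial's axis, low at the skirt; a brass line on the bar's top runs from the middle towards the same end.
- index: thin pale ring of 36 mm radius lying round the dial, not turning with it, with one raised dark steel mark 7 mm wide at its rim, the index. Origin on the dial's axis at the cabinet's top; x from the axis to the mark. At the start the mark lies clockwise of the pointer by 0.4 to 1.4 rad.
- block: bystander: round steel block, radius 42 mm, 45 mm high. Origin under its centre.
- hammer: bystander: bouge hammer lying flat, 270 mm long; x along the handle.
- scriber: bystander: brass scriber lying on the table, 130 mm long with a 30 mm steel point, 8 mm thick; x along it.
- kettle: bystander: dented copper kettle, 144 mm across, about 145 mm high, with a spout. Origin under its centre.
Things that resemble listed ones, but are neither listed nor needed, are in the scene too. Leave any red or yellow look-alike of the lug3 alone.

How it is judged:
By the outcome, as a careful person would: the job done as asked, in the order asked, and still so for the second after the job is handed in, with the robot touching nothing.
Of strap1, strap2, strap3, lug1, lug2, lug3 only 4 to 6 are there at a start; the rules pass over those that are not, and their reading is None.
At some moment in a run one of strap1, strap2, strap3, lug1, lug2, lug3 may be knocked a few centimetres aside while the robot is not near it.
It also fails if it takes over 210 s, if anything falls off the work surface, if the arm or the gripper's body presses on something with over 40 N, if the wrist force passes 120 N, or if a joint passes its speed limit or range.

## Robot

A 6-joint arm with a two-finger parallel gripper is mounted at the origin on the work surface. World frame = base frame: x ahead of the robot, y to its left, z up, the work surface at z = 0. Lengths are in m, angles in rad, forces in N, time in s.
With the tool pointing down it reaches from about 0.425 to 0.95 m from the base axis. Payload 3.5 kg.
Tool frame: the origin (TCP) lies at the very end of the fingers, on their centre line; the grasp point (between the pads) lies bot.grip_depth behind it (bot.grip_depth is the distance from the TCP to the grasp point, in m); z points along the fingers, y is the direction in which the jaws open and shut (so a half turn about z gives the same grasp; the last joint's range is limited). The gripper opens to 85 mm and grips with 20 to 120 N. Pads are 22 mm wide; open, the fingers measure 114 mm over their backs; the gripper's body (76 mm by 85 mm) begins 54 mm behind the grasp point. The pads swing forward as they close: fully open they stand 13 mm farther back than shut.
Start: joints at [1.187, 0.286, 1.577, -0, 1.279, -0.15], TCP at [0.156, 0.657, 0.231] pointing down, gripper open.
Joint ranges: [-2.77, 2.77], [-0.9, 2.22], [0.21, 2.48], [-1.53, 4.67], [0.24, 2.81], [-2.84, 2.84]. Speed limits (rad/s): [2.79, 2.79, 3.14, 3.14, 3.14, 3.14].

## Interface

Orientations are given as a unit quaternion [x, y, z, w].
In Python, from plant import monitor, capture, camera_model, hand_in, bot gives the robot as it stands.
- The arm moves only by the tool servo_tool, never from a script. Its argument "moves" is a list of rows, each a list of 3 entries, a list of its own where there are three numbers: the shift along the tool's x, y, z in m, then the turn, a rotation vector about the tool's x, y, z in degrees, then the finger opening in m, from 0 to 0.0854. A call has exactly 5 rows; each row shifts and turns the pose as measured when the row begins, along the tool's axes as they then stand; what a row does not reach is not made up. A row lasts 1/12 s, in which the tool goes at most 41.7 mm and 7.16 degrees, less where a joint would pass 70% of its speed; a pose out of reach is approached as far as the arm can. A call is refused whole if a number of a shift passes 0.0417 or a number of a turn 7.16, either way. A call with a gripper value outside its range is refused whole. The fingers move at their own pace and stop on an object; "newtons" is the grip in N (left out, the last holds). Time passes only in rows, so rows that do not move let the fingers close, or fill a call up. It gives the time, the measured TCP pose, the force and the opening at its end, in the units of the state.
- monitor.observe(): the state, without advancing time (a new reading comes with each control period).
- capture(name): name is "scene" or "top" or "wrist"; returns the picture (480x640x3 uint8, red, green, blue); there is no depth.
- camera_model(name): a dict with "intrinsics" (3x3 intrinsics, pixels), "D" ([k1, k2, p1, p2, k3] as OpenCV has them; the pictures are not rectified), "view" (4x4, takes a point from world to camera coordinates); the wrist camera has in their place "mount" (4x4, takes a point from camera to tool coordinates, whose origin is the TCP and whose axes are the flange's). Camera axes: x right, y up, looking along -z (the intrinsics and any distortion apply to the point x, -y, -z); pixel columns grow to the right and rows downward; lengths in m; the calibration is good to about 2 mm. A picture is of the moment at which its call begins: read the wrist's pose just before it. camera_model takes no time and is no camera call.
- hand_in(): hands the job in, once; it reports no verdict.
The state is a dict: "time_s": time; "joint_positions": joint angles; "joint_velocities": joint speeds; "joint_torque": joint torques, N m; "tcp_pos": TCP position; "ee_rot": TCP orientation; "ft_force": force on the tool from outside, world axes, zero at the start; "wrist_torque": the same for the moment, N m; "opening": opening from 0.0 (shut) to 1.0 (fully open).
Only numpy, scipy, OpenCV 4.12 (cv2) and the standard library are available. Lean on these libraries where they do the work, as an engineer would, in place of code of your own. Each camera call takes 0.05 s, during which the arm holds its last target.

## Working session

There is one attempt and no reset: what is moved stays moved. The work goes in short steps, Python scripts to look and compute and a tool call to move; the robot and the scene stay as the last step left them, time stands still between calls to the robot, and variables do not carry over. Pictures are saved under pics/ and viewed, and the job is handed in when it is done.

Besides the shell and the picture viewer there is one more tool, called after ">>>" as a command line: name --argument value ..., lists and objects as JSON in quotes. servo_tool: Moves the arm, as the interface text tells. Its arguments: {"type":"object","properties":{"moves":{"type":"array"},"newtons":{"type":"number"}},"required":["moves"]}

```bash
ls; mkdir -p pics
cat > h.py <<'E'
import numpy as np, cv2
from scipy.spatial.transform import Rotation as R
from plant import monitor, capture, camera_model, hand_in, bot
def snap(n,f):
    s=monitor.observe(); im=capture(n); cv2.imwrite('pics/'+f,im[:,:,::-1]); return s,im
E
python3 - <<'E'
from h import *
s,_=snap('scene','s0.png'); snap('top','t0.png'); snap('wrist','w0.png')
print(s, bot.grip_depth)
for n in('scene','top','wrist'): print({k:np.round(v,4) for k,v in camera_model(n).items()})
E
```

```text
pics
{'time_s': 0.0, 'joint_positions': array([ 1.18699855e+00,  2.87196995e-01,  1.57822125e+00, -1.76039863e-05,
        1.27858448e+00, -1.50017908e-01]), 'joint_velocities': array([ 1.29651717e-03,  3.74692513e-04,  1.04109020e-03, -7.74981148e-04,
       -1.35894227e-03, -9.72608269e-05]), 'joint_torque': array([-7.52223150e-04, -4.05984879e+01, -2.92622602e+01, -2.36580499e-04,
        5.91529024e-03,  2.25872888e-06]), 'tcp_pos': array([0.15610015, 0.65601032, 0.22990233]), 'ee_rot': array([ 1.16621318e-01,  9.93175723e-01, -1.16458629e-03, -3.09700012e-04]), 'ft_force': array([ 0.01236131, -0.50498491, -0.59646533]), 'wrist_torque': array([ 0.08126391, -0.01798352, -0.05894181]), 'opening': 0.998118704364303} 0.0187
{'intrinsics': array([[516.2937,   0.    , 324.9893],
       [  0.    , 516.2937, 246.1794],
       [  0.    ,   0.    ,   1.    ]]), 'D': array([-0.0265,  0.    ,  0.    ,  0.    ,  0.    ]), 'view': array([[ 0.3116,  0.9501,  0.0159, -0.1846],
       [-0.6254,  0.1925,  0.7562,  0.2868],
       [ 0.7153, -0.2456,  0.6542, -1.7107],
       [ 0.    ,  0.    ,  0.    ,  1.    ]])}
{'intrinsics': array([[543.9627,   0.    , 320.1294],
       [  0.    , 543.9627, 238.9848],
       [  0.    ,   0.    ,   1.    ]]), 'D': array([0.0349, 0.    , 0.    , 0.    , 0.    ]), 'view': array([[-0.0262, -0.9995, -0.016 ,  0.0412],
       [ 0.9955, -0.0276,  0.0908, -0.6095],
       [-0.0912, -0.0135,  0.9957, -1.405 ],
       [ 0.    ,  0.    ,  0.    ,  1.    ]])}
{'intrinsics': array([[409.9739,   0.    , 315.8899],
       [  0.    , 409.9739, 236.5786],
       [  0.    ,   0.    ,   1.    ]]), 'D': array([-0.0569,  0.    ,  0.    ,  0.    ,  0.    ]), 'mount': array([[-8.000e-04,  9.444e-01,  3.287e-01,  8.480e-02],
       [ 1.000e+00,  5.000e-04,  1.100e-03, -3.000e-04],
       [ 9.000e-04,  3.287e-01, -9.444e-01, -1.417e-01],
       [ 0.000e+00,  0.000e+00,  0.000e+00,  1.000e+00]])}
```

View pics/s0.png

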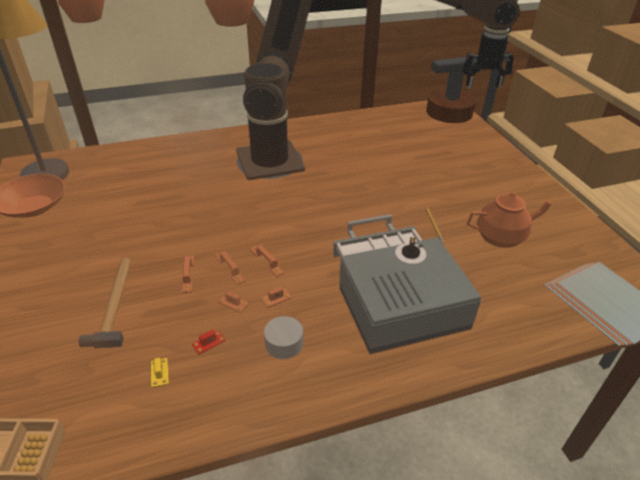

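View pics/t0.png

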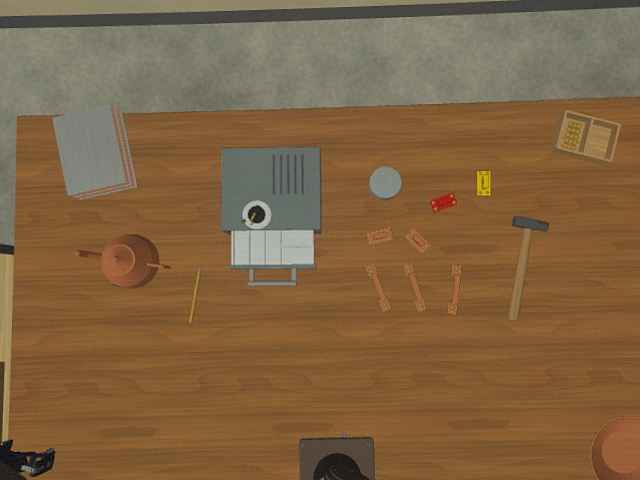

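View pics/w0.png

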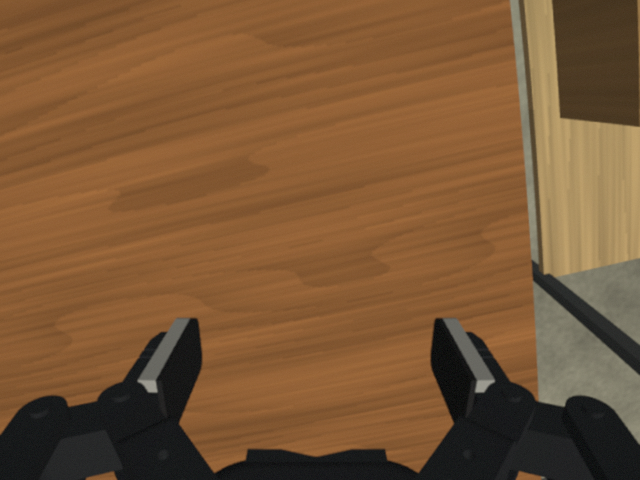

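The scene view shows the cabinet at about (405,285) with the drawer ajar. Copper straps are at (187,273), (230,266) and (267,258), and lugs at (233,301) and (277,296). The red and yellow lugs are look-alikes, so there are 5 fittings (3 straps, 2 lugs). The top view shows the same: straps at (378,288), (414,288), (455,289), lugs at (379,236), (417,240), and the handle at (272,284). Next I'll measure them.

```bash
cat >> h.py <<'E'
def rays(cam,px,s=None):
    m=camera_model(cam); px=np.asarray(px,float).reshape(-1,1,2)
    u=cv2.undistortPoints(px,m['intrinsics'],m['D']).reshape(-1,2)
    d=np.c_[u[:,0],-u[:,1],-np.ones(len(u))]
    if cam=='wrist':
        T=np.eye(4);T[:3,:3]=R.from_quat(s['ee_rot']).as_matrix();T[:3,3]=s['tcp_pos'];T=T@m['mount']
    else: T=np.linalg.inv(m['view'])
    return T[:3,3], d@T[:3,:3].T
def plane(cam,px,z,s=None):
    o,d=rays(cam,px,s); return o+d*((z-o[2])/d[:,2])[:,None]
def proj(cam,P,s=None):
    m=camera_model(cam);P=np.atleast_2d(P)
    if cam=='wrist':
        T=np.eye(4);T[:3,:3]=R.from_quat(s['ee_rot']).as_matrix();T[:3,3]=s['tcp_pos'];V=np.linalg.inv(T@m['mount'])
    else: V=m['view']
    c=P@V[:3,:3].T+V[:3,3]; c=c*[1,-1,-1]
    return cv2.projectPoints(c,np.zeros(3),np.zeros(3),m['intrinsics'],m['D'])[0].reshape(-1,2)
def copper(im,x0,y0,x1,y1,amin=60):
    h=cv2.cvtColor(im,cv2.COLOR_RGB2HSV)
    r,g,b=[im[:,:,i].astype(int) for i in range(3)]
    # copper: pinker than wood
    m=((r>140)&(b>60)&(r-g>40)&(b*2.0>g*1.2)&(g-b<45)).astype(np.uint8)
    z=np.zeros_like(m); z[y0:y1,x0:x1]=m[y0:y1,x0:x1]
    return z
E
python3 - <<'E'
from h import *
im=cv2.imread('pics/t0.png')[:,:,::-1]
for p in [(378,288),(371,268),(455,289),(379,236),(400,330),(440,260),(350,300)]: print(p,im[p[1],p[0]])
cv2.imwrite('pics/t0z.png',cv2.resize(im[130:330,205:485,::-1],None,fx=2.8,fy=2.8,interpolation=cv2.INTER_CUBIC))
E
```

```text
(378, 288) [161 104  65]
(371, 268) [145  94  49]
(455, 289) [156 102  56]
(379, 236) [164 110  67]
(400, 330) [142  96  52]
(440, 260) [135  95  50]
(350, 300) [141  96  49]
```

View pics/t0z.png

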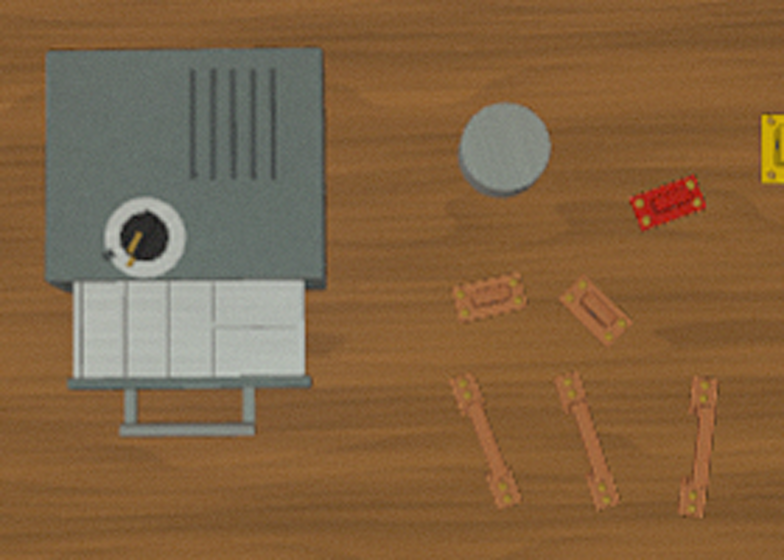

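The enlarged top view gives these zoom pixels: cabinet roof corners (47,51), (322,48), (324,278), (47,280); handle bar ends (121,431), (253,431); dial axis (144,237); pointer tip (131,263); index mark (109,255). The strap feet centres are also readable.

Run:
```python
from h import *
def Z(p): p=np.array(p,float); return (p+.5)/2.8-.5+[205,130]
def show(n,p,z): P=plane('top',Z(p),z); print(n,np.round(P,4).tolist()); return P
c=show('roof FL FR BR BL',[(47,280),(324,278),(322,48),(47,51)],.108)
h=show('handle',[(121,431),(253,431)],.086); 
show('dial',[(144,237)],.117); show('mark',[(109,255)],.11); show('ptr',[(131,263)],.117)
for f in [((464,390),(505,490)),((570,388),(604,490)),((704,391),(692,498))]:
    P=show('strap',f,.005); m=P.mean(0); d=P[0]-P[1]; print('  mid',m[:2].round(4),'ang',np.degrees(np.arctan2(d[1],d[0])).round(1),np.linalg.norm(d).round(4))
show('lug a',[(490,297)],.02);show('lug b',[(596,311)],.02)
```

```text
roof FL FR BR BL [[0.6332, 0.2692, 0.108], [0.6281, 0.0224, 0.108], [0.8365, 0.0187, 0.108], [0.8411, 0.267, 0.108]]
handle [[0.4976, 0.2084, 0.086], [0.4944, 0.0899, 0.086]]
dial [[0.6681, 0.181, 0.117]]
mark [[0.6538, 0.2133, 0.11]]
ptr [[0.6452, 0.1929, 0.117]]
strap [[0.5288, -0.1064, 0.005], [0.4336, -0.1416, 0.005]]
  mid [ 0.4812 -0.124 ] ang 20.3 0.1015
strap [[0.528, -0.2067, 0.005], [0.4314, -0.2345, 0.005]]
  mid [ 0.4797 -0.2206] ang 16.1 0.1006
strap [[0.5219, -0.3326, 0.005], [0.422, -0.3164, 0.005]]
  mid [ 0.4719 -0.3245] ang -9.2 0.1013
lug a [[0.6153, -0.1328, 0.02]]
lug b [[0.5993, -0.2319, 0.02]]
```

```bash
cat >> h.py <<'E'
def plan(pos,psi,n=5,vmax=.04):
    """print n-row blocks of tool shifts/turns from the measured pose to pos, jaw angle psi deg (world)"""
    s=monitor.observe(); p=s['tcp_pos'].copy(); r=R.from_quat(s['ee_rot'])
    a=np.radians(psi); y=np.array([np.cos(a),np.sin(a),0]); z=np.array([0,0,-1.]); x=np.cross(y,z)
    rt=R.from_matrix(np.c_[x,y,z]); pos=np.array(pos,float)
    yy=r.as_matrix()[:,1]
    print('t',round(s['time_s'],2),'at',p.round(4),'psi',np.degrees(np.arctan2(yy[1],yy[0])).round(1),'op',round(s['opening'],3),'F',s['ft_force'].round(1))
    N=max(int(np.ceil(np.linalg.norm(pos-p)/vmax)),int(np.ceil((r.inv()*rt).magnitude()/np.radians(7.0))),1)
    out=[]
    for k in range(N):
        d=r.inv().apply(pos-p)/(N-k); w=np.degrees((r.inv()*rt).as_rotvec())/(N-k)
        out.append((d.round(4).tolist(),w.round(2).tolist()))
        p=p+r.apply(d); r=r*R.from_rotvec(np.radians(w))
    print('N',N)
    for o in out: print(o[0],o[1])
E
python3 - <<'E'
from h import *
plan([.496,.149,.2],-1)
E
```

```text
t 0.15 at [0.1562 0.6562 0.2302] psi 76.6 op 0.998 F [-0.6 -0.3 -0. ]
N 16
[-0.028, -0.0259, 0.0019] [-0.01, 0.0, 4.85]
[-0.0301, -0.0235, 0.0019] [-0.01, 0.0, 4.85]
[-0.032, -0.0208, 0.0019] [-0.01, 0.0, 4.85]
[-0.0336, -0.018, 0.0019] [-0.01, 0.0, 4.85]
[-0.035, -0.0151, 0.0019] [-0.01, 0.0, 4.85]
[-0.0362, -0.0121, 0.0019] [-0.01, 0.0, 4.85]
[-0.0371, -0.009, 0.0019] [-0.01, 0.0, 4.85]
[-0.0377, -0.0059, 0.0019] [-0.01, 0.0, 4.85]
[-0.0381, -0.0026, 0.0019] [-0.01, 0.0, 4.85]
[-0.0381, 0.0006, 0.0019] [-0.01, 0.0, 4.85]
[-0.038, 0.0038, 0.0019] [-0.01, 0.0, 4.85]
[-0.0375, 0.007, 0.0019] [-0.01, 0.0, 4.85]
[-0.0368, 0.0101, 0.0019] [-0.01, 0.0, 4.85]
[-0.0358, 0.0132, 0.0019] [-0.01, 0.0, 4.85]
[-0.0345, 0.0162, 0.0019] [-0.01, 0.0, 4.85]
[-0.0331, 0.0191, 0.0019] [-0.01, 0.0, 4.85]
```

>>> servo_tool --moves '[[[-0.028, -0.026, 0.002], [0, 0, 4.85], 0.085], [[-0.03, -0.0235, 0.002], [0, 0, 4.85], 0.085], [[-0.032, -0.021, 0.002], [0, 0, 4.85], 0.085], [[-0.0335, -0.018, 0.002], [0, 0, 4.85], 0.085], [[-0.035, -0.015, 0.002], [0, 0, 4.85], 0.085]]'

```text
time_s: 0.57
tcp_pos: [0.2597, 0.4961, 0.2167]
ee_rot: [0.326, 0.945, -0.002, -0.001]
ft_force: [0.4, 0.3, 0.0]
opening: 0.997
```

>>> servo_tool --moves '[[[-0.036, -0.012, 0.002], [0, 0, 4.85], 0.085], [[-0.037, -0.009, 0.002], [0, 0, 4.85], 0.085], [[-0.0375, -0.006, 0.002], [0, 0, 4.85], 0.085], [[-0.038, -0.0025, 0.002], [0, 0, 4.85], 0.085], [[-0.038, 0.0005, 0.002], [0, 0, 4.85], 0.085]]'

```text
time_s: 0.98
tcp_pos: [0.3651, 0.3277, 0.2047]
ee_rot: [0.525, 0.851, -0.002, -0.001]
ft_force: [-0.1, -0.2, 0.1]
opening: 0.997
```

Run:
```python
from h import *
plan([.496,.149,.2],-1)
```

```text
t 0.98 at [0.3651 0.3277 0.2047] psi 26.6 op 0.997 F [-0.1 -0.2  0.1]
N 6
[-0.0364, 0.0062, 0.0008] [-0.05, 0.02, 4.6]
[-0.0358, 0.0091, 0.0008] [-0.05, 0.02, 4.6]
[-0.0349, 0.0119, 0.0008] [-0.05, 0.02, 4.6]
[-0.0339, 0.0147, 0.0008] [-0.05, 0.02, 4.6]
[-0.0326, 0.0173, 0.0008] [-0.05, 0.02, 4.6]
[-0.0311, 0.0199, 0.0008] [-0.05, 0.02, 4.6]
```

>>> servo_tool --moves '[[[-0.036, 0.006, 0.001], [0, 0, 4.6], 0.032], [[-0.036, 0.009, 0.001], [0, 0, 4.6], 0.032], [[-0.035, 0.012, 0.001], [0, 0, 4.6], 0.032], [[-0.034, 0.0145, 0.001], [0, 0, 4.6], 0.032], [[-0.0325, 0.0175, 0.001], [0, 0, 4.6], 0.032]]'

```text
time_s: 1.4
tcp_pos: [0.4746, 0.1687, 0.1985]
ee_rot: [0.692, 0.722, -0.003, -0.001]
ft_force: [0.9, 1.3, 0.1]
opening: 0.375
```

Run:
```python
from h import *
plan([.496,.149,.2],-1)
s,_=snap('wrist','w1.png');print(s['tcp_pos'])
```

```text
t 1.4 at [0.4746 0.1687 0.1985] psi 2.4 op 0.375 F [0.9 1.3 0.1]
N 1
[-0.0206, 0.0205, -0.0015] [-0.27, 0.18, 3.4]
[0.47464964 0.16869221 0.19848884]
```

View pics/w1.png

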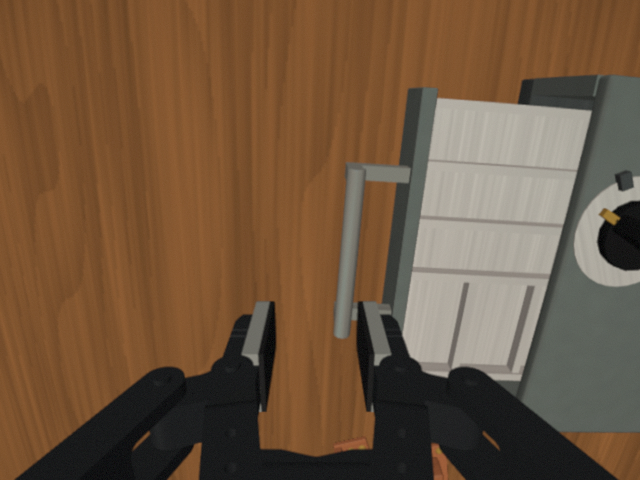

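Wrist view: handle bar runs from (356,168) to (342,336). The front panel's top-left corners are at about (413,90) and (437,92). The pointer is at (610,217) and the index mark at (625,180).

Run:
```python
from h import *
s=monitor.observe()
# pose at picture was the same as now (arm holding)
P=plane('wrist',[(356,170),(342,335)],.090,s); print(P.round(4), P.mean(0), np.degrees(np.arctan2(*(P[0]-P[1])[:2])))
print(plane('wrist',[(413,90),(437,92)],.072,s).round(4))
```

```text
[[0.5012 0.2043 0.09  ]
 [0.4992 0.0868 0.09  ]] [0.50017749 0.14555385 0.09      ] 0.9982330830774754
[[0.5353 0.2524 0.072 ]
 [0.5504 0.2519 0.072 ]]
```

>>> servo_tool --moves '[[[-0.0206, 0.0205, 0.0], [0, 0, 3.4], 0.032], [[0, 0, 0.03], [0, 0, 0], 0.032], [[0, 0, 0], [0, 0, 0], 0.032], [[0, 0, 0], [0, 0, 0], 0.032], [[0, 0, 0], [0, 0, 0], 0.032]]'

```text
time_s: 1.87
tcp_pos: [0.5018, 0.1389, 0.1684]
ee_rot: [0.719, 0.695, -0.003, 0.002]
ft_force: [0.2, -0.0, 0.3]
opening: 0.374
```

Run:
```python
from h import *
s,im=snap('wrist','w2.png')
plan([.496,.149,.07],-1,vmax=.03)
```

```text
t 1.92 at [0.5023 0.1392 0.1693] psi -2.0 op 0.372 F [-0.   0.2 -0.5]
N 4
[0.0026, -0.0017, 0.0248] [0.0, 0.1, -0.24]
[0.0025, -0.0017, 0.0248] [0.0, 0.1, -0.24]
[0.0025, -0.0016, 0.0248] [0.0, 0.1, -0.24]
[0.0025, -0.0016, 0.0248] [0.0, 0.1, -0.24]
```

View pics/w2.png

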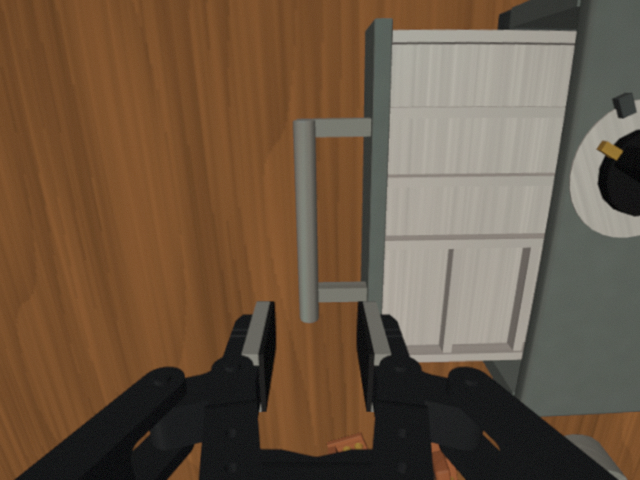

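Run:
```python
from h import *
s=monitor.observe()
P=plane('wrist',[(305,122),(310,321)],.091,s); print(P.round(4), P.mean(0), np.degrees(np.arctan2(*(P[0]-P[1])[:2])))
print(plane('wrist',[(372,25),(362,300)],.072,s).round(4))
plan([.5,.146,.072],-1,vmax=.035)
```

```text
[[0.4991 0.2098 0.091 ]
 [0.4969 0.0916 0.091 ]] [0.49798626 0.15069012 0.091     ] 1.0381872216873789
[[0.5361 0.2574 0.072 ]
 [0.5309 0.0946 0.072 ]]
t 1.92 at [0.5023 0.1392 0.1693] psi -2.0 op 0.372 F [-0.   0.2 -0.5]
N 3
[0.0025, -0.0009, 0.0324] [0.0, 0.14, -0.32]
[0.0024, -0.0008, 0.0324] [0.0, 0.14, -0.32]
[0.0023, -0.0008, 0.0324] [0.0, 0.14, -0.32]
```

>>> servo_tool --moves '[[[0.003, -0.0015, 0.032], [0, 0, -0.3], 0.032], [[0.003, -0.0015, 0.032], [0, 0, -0.3], 0.032], [[0.003, -0.0015, 0.032], [0, 0, -0.3], 0.032], [[0, 0, 0], [0, 0, 0], 0.032], [[0, 0, 0], [0, 0, 0], 0.0]]' --newtons 40

```text
time_s: 2.33
tcp_pos: [0.5029, 0.1526, 0.0806]
ee_rot: [0.711, 0.704, 0.004, 0.008]
ft_force: [0.5, -0.4, -0.2]
opening: 0.245
```

>>> servo_tool --moves '[[[0, 0, 0], [0, 0, 0], 0.0], [[0, 0, 0], [0, 0, 0], 0.0], [[0, 0, 0], [0, 0, 0], 0], [[0, 0, 0], [0, 0, 0], 0], [[0, 0, 0], [0, 0, 0], 0.0]]'

```text
time_s: 2.75
tcp_pos: [0.501, 0.153, 0.0809]
ee_rot: [0.71, 0.704, 0.003, 0.008]
ft_force: [2.0, 0.2, -9.4]
opening: 0.119
```

>>> servo_tool --moves '[[[0, 0, 0], [0, 0, 0], 0.032], [[0, 0, 0], [0, 0, 0], 0.032], [[0, 0, 0], [0, 0, 0], 0.032], [[0, 0, 0.006], [-1, 0.3, 0], 0.032], [[0, 0, 0.006], [0, 0, 0], 0.032]]'

```text
time_s: 3.17
tcp_pos: [0.5098, 0.154, 0.0793]
ee_rot: [0.71, 0.704, 0.019, 0.018]
ft_force: [-0.4, -0.0, 0.4]
opening: 0.371
```

>>> servo_tool --moves '[[[0, 0, 0.002], [0, 0, 0], 0.032], [[0, 0, 0], [0, 0, 0], 0.0], [[0, 0, 0], [0, 0, 0], 0.0], [[0, 0, 0], [0, 0, 0], 0.0], [[0, 0, 0], [0, 0, 0], 0.0]]'

```text
time_s: 3.58
tcp_pos: [0.5107, 0.154, 0.0786]
ee_rot: [0.71, 0.704, 0.019, 0.018]
ft_force: [-0.0, -0.9, -0.2]
opening: 0.119
```

Run:
```python
from h import *
plan([.426,.147,.070],-1,vmax=.012)
```

```text
t 3.58 at [0.5107 0.154  0.0786] psi -0.5 op 0.119 F [-0.  -0.9 -0.2]
N 8
[-0.001, -0.0106, 0.0005] [0.37, -0.01, 0.06]
[-0.001, -0.0106, 0.0006] [0.37, -0.01, 0.06]
[-0.001, -0.0106, 0.0007] [0.37, -0.01, 0.06]
[-0.001, -0.0106, 0.0007] [0.37, -0.01, 0.06]
[-0.001, -0.0106, 0.0008] [0.37, -0.01, 0.06]
[-0.001, -0.0106, 0.0009] [0.37, -0.01, 0.06]
[-0.001, -0.0106, 0.0009] [0.37, -0.01, 0.06]
[-0.0011, -0.0106, 0.001] [0.37, -0.01, 0.06]
```

Run:
```python
from h import *
s,im=snap('wrist','w3.png'); snap('scene','s3.png'); im=cv2.imread('pics/s3.png'); cv2.imwrite('pics/s3z.png',cv2.resize(im[170:350,300:540],None,fx=3,fy=3,interpolation=cv2.INTER_CUBIC))
print(s['joint_positions'])
```

```text
[ 0.10460301  0.13348816  2.06255706 -0.00533988  0.89365211  0.11675779]
```

View pics/w3.png

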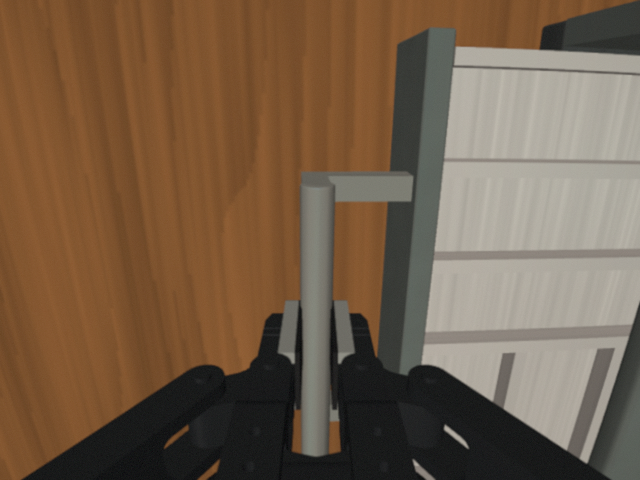

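View pics/s3z.png

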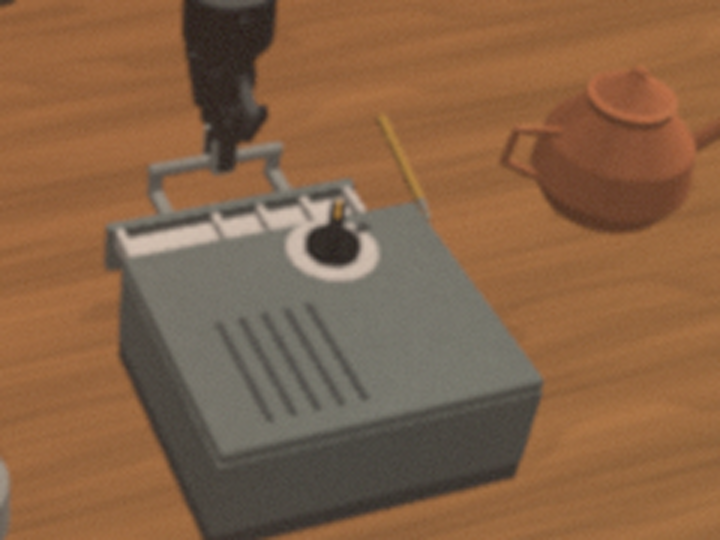

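The gripper holds the bar at the middle of the handle, with slight tilt. Now I pull.

>>> servo_tool --moves '[[[0, -0.01, 0], [0, 0, 0], 0], [[0, -0.012, 0], [0, 0, 0], 0], [[0, -0.012, 0], [0, 0, 0], 0], [[0, -0.012, 0], [0, 0, 0], 0], [[0, -0.012, 0], [0, 0, 0], 0]]'

```text
time_s: 4.1
tcp_pos: [0.4562, 0.155, 0.0786]
ee_rot: [0.71, 0.703, 0.026, 0.023]
ft_force: [2.6, 0.2, 1.1]
opening: 0.118
```

Run:
```python
from h import *
plan([.42,.152,.076],-1,vmax=.012)
```

```text
t 4.1 at [0.4562 0.155  0.0786] psi -0.6 op 0.118 F [2.6 0.2 1.1]
N 4
[-0.0008, -0.0091, 0.0] [0.99, -0.06, 0.11]
[-0.0008, -0.0091, 0.0002] [0.99, -0.06, 0.11]
[-0.0009, -0.009, 0.0003] [0.99, -0.06, 0.11]
[-0.0009, -0.009, 0.0005] [0.99, -0.06, 0.11]
```

>>> servo_tool --moves '[[[0, -0.01, 0], [0.8, 0, 0], 0], [[0, -0.01, 0], [0.8, 0, 0], 0], [[0, -0.008, 0], [0.8, 0, 0], 0], [[0, -0.006, 0], [0.8, 0, 0], 0], [[0, -0.004, 0], [0.5, 0, 0], 0]]'

```text
time_s: 4.52
tcp_pos: [0.4213, 0.1556, 0.0789]
ee_rot: [0.71, 0.704, 0.012, 0.008]
ft_force: [24.3, 0.5, -22.3]
opening: 0.119
```

>>> servo_tool --moves '[[[0, -0.004, 0], [0, 0, 0], 0], [[0, -0.004, 0], [0, 0, 0], 0], [[0, -0.004, 0], [0, 0, 0], 0], [[0, -0.004, 0], [0, 0, 0], 0], [[0, -0.004, 0], [0, 0, 0], 0]]'

```text
time_s: 4.93
tcp_pos: [0.4217, 0.1556, 0.0789]
ee_rot: [0.711, 0.702, 0.037, 0.029]
ft_force: [16.7, 1.5, -15.7]
opening: 0.117
```

>>> servo_tool --moves '[[[0, 0.002, 0], [0, 0, 0], 0.034], [[0, 0, 0], [0, 0, 0], 0.034], [[0, 0, 0], [0, 0, 0], 0.034], [[0, 0, 0], [0, 0, 0], 0.034], [[0, 0, -0.02], [0, 0, 0], 0.034]]'

```text
time_s: 5.35
tcp_pos: [0.4161, 0.1545, 0.0941]
ee_rot: [0.711, 0.702, 0.03, 0.023]
ft_force: [-0.7, 1.3, -1.0]
opening: 0.395
```

Run:
```python
from h import *
plan([.45,.08,.26],-1,vmax=.04)
```

```text
t 5.35 at [0.4161 0.1545 0.0941] psi -0.7 op 0.395 F [-0.7  1.3 -1. ]
N 5
[-0.0145, 0.0094, -0.0327] [0.87, -0.12, 0.06]
[-0.0146, 0.009, -0.0328] [0.87, -0.12, 0.06]
[-0.0146, 0.0085, -0.0329] [0.87, -0.12, 0.06]
[-0.0147, 0.008, -0.033] [0.87, -0.12, 0.06]
[-0.0147, 0.0075, -0.0331] [0.87, -0.12, 0.06]
```

>>> servo_tool --moves '[[[0, 0, -0.035], [0.87, 0, 0], 0.034], [[0, 0.01, -0.04], [0.87, 0, 0], 0.05], [[-0.015, 0.02, -0.04], [0.87, 0, 0], 0.085], [[-0.02, 0.025, -0.04], [0.87, 0, 0], 0.085], [[-0.02, 0.025, -0.04], [0.87, 0, 0], 0.085]]'

```text
time_s: 5.77
tcp_pos: [0.4687, 0.106, 0.2711]
ee_rot: [0.708, 0.706, -0.008, -0.015]
ft_force: [0.4, -0.5, 0.6]
opening: 0.938
```

Run:
```python
from h import *
s,_=snap('wrist','w4.png'); snap('top','t4.png'); np.save('w4.npy',np.r_[s['tcp_pos'],s['ee_rot']]); print(s['tcp_pos'],s['ee_rot'])
```

```text
[0.46868122 0.10598071 0.2711075 ] [ 0.7081563   0.7058528  -0.00831473 -0.01474261]
```

View pics/w4.png

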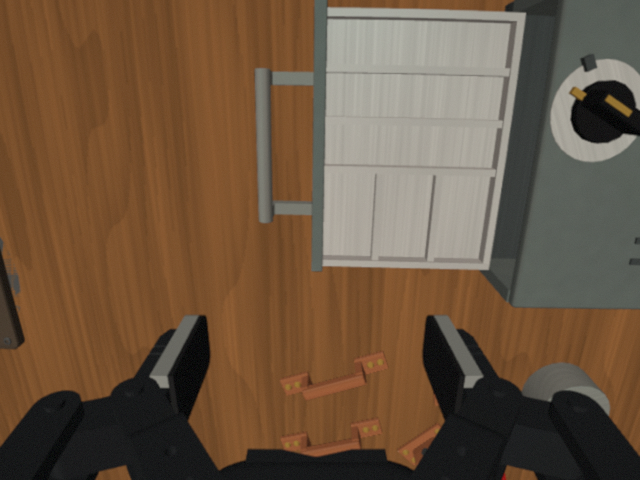

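Wrist view: the drawer is fully out. Tray outer corners are back-left (525,12) and back-right (490,270), and the panel spans (315,0) to (312,270).

Run:
```python
from h import *
a=np.load('w4.npy'); s={'tcp_pos':a[:3],'ee_rot':a[3:]}
print(plane('wrist',[(525,12),(490,270),(327,10),(324,267),(313,270)],.072,s).round(4))
print('handle',plane('wrist',[(263,70),(265,221)],.09,s).round(4))
print('div lane1/2,2/3, 3/slot near back', plane('wrist',[(504,72),(500,124),(495,172)],.07,s).round(4))
im=cv2.imread('pics/t4.png'); cv2.imwrite('pics/t4z.png',cv2.resize(im[130:330,205:485],None,fx=2.8,fy=2.8,interpolation=cv2.INTER_CUBIC))
```

```text
[[0.6202 0.2532 0.072 ]
 [0.6189 0.0429 0.072 ]
 [0.471  0.2535 0.072 ]
 [0.4692 0.0447 0.072 ]
 [0.4592 0.0416 0.072 ]]
handle [[0.4238 0.21   0.09  ]
 [0.4205 0.093  0.09  ]]
div lane1/2,2/3, 3/slot near back [[0.6099 0.2101 0.07  ]
 [0.6115 0.1703 0.07  ]
 [0.6123 0.1311 0.07  ]]
```

View pics/t4z.png

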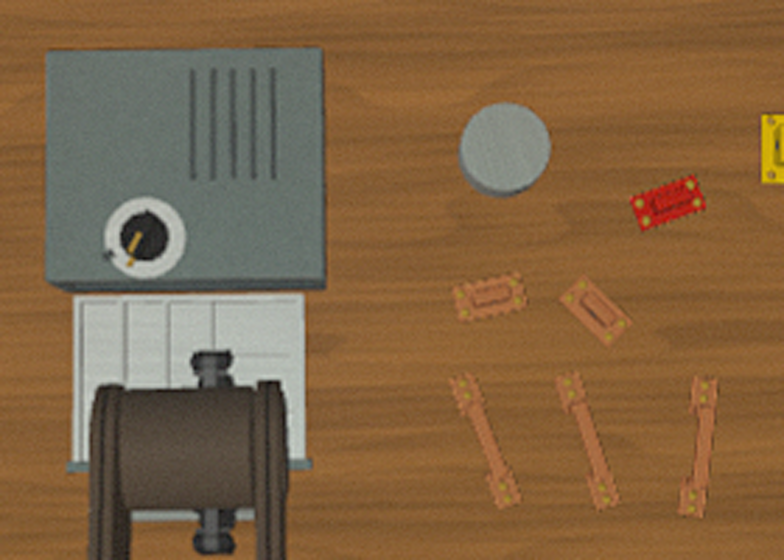

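The tray view and the top view agree: tray centre is about (0.5418, 0.148), yaw about -0.7°, and the fittings are unmoved. Next is the first strap.

Run:
```python
from h import *
plan([.481,-.124,.2],-70,vmax=.04)
```

```text
t 5.87 at [0.4739 0.1045 0.2763] psi -0.4 op 0.994 F [-0.4  0.2 -1.2]
N 10
[-0.0229, 0.001, 0.0074] [-0.12, 0.03, 6.96]
[-0.0226, 0.0038, 0.0074] [-0.12, 0.03, 6.96]
[-0.022, 0.0065, 0.0074] [-0.12, 0.03, 6.96]
[-0.0211, 0.0091, 0.0074] [-0.12, 0.03, 6.96]
[-0.0198, 0.0115, 0.0074] [-0.12, 0.03, 6.96]
[-0.0183, 0.0138, 0.0075] [-0.12, 0.03, 6.96]
[-0.0165, 0.0159, 0.0075] [-0.12, 0.03, 6.96]
[-0.0144, 0.0178, 0.0075] [-0.12, 0.03, 6.96]
[-0.0122, 0.0194, 0.0075] [-0.12, 0.03, 6.96]
[-0.0097, 0.0207, 0.0076] [-0.12, 0.03, 6.96]
```

>>> servo_tool --moves '[[[-0.023, 0.001, 0.0075], [-0.1, 0, 6.95], 0.085], [[-0.0225, 0.004, 0.0075], [-0.1, 0, 6.95], 0.085], [[-0.022, 0.0065, 0.0075], [-0.1, 0, 6.95], 0.085], [[-0.021, 0.009, 0.0075], [-0.1, 0, 6.95], 0.085], [[-0.02, 0.0115, 0.0075], [-0.1, 0, 6.95], 0.085]]'

```text
time_s: 6.28
tcp_pos: [0.4759, -0.0095, 0.2379]
ee_rot: [0.891, 0.453, -0.003, -0.006]
ft_force: [0.7, 0.5, -0.4]
opening: 0.996
```

>>> servo_tool --moves '[[[-0.0185, 0.014, 0.0075], [-0.1, 0, 6.95], 0.05], [[-0.0165, 0.016, 0.0075], [-0.1, 0, 6.95], 0.05], [[-0.0145, 0.018, 0.0075], [-0.1, 0, 6.95], 0.05], [[-0.012, 0.0195, 0.0075], [-0.1, 0, 6.95], 0.05], [[-0.0095, 0.0205, 0.0075], [-0.1, 0, 6.95], 0.05]]'

```text
time_s: 6.7
tcp_pos: [0.471, -0.1257, 0.1923]
ee_rot: [0.988, 0.157, -0.008, -0.005]
ft_force: [0.2, 0.8, 0.4]
opening: 0.584
```

>>> servo_tool --moves '[[[0, 0, 0], [0, 0, 0], 0.05], [[0, 0, 0], [0, 0, 0], 0.05], [[0, 0, 0], [0, 0, 0], 0.05], [[0, 0, 0], [0, 0, 0], 0.05], [[0, 0, 0], [0, 0, 0], 0.05]]'

```text
time_s: 7.12
tcp_pos: [0.4669, -0.1244, 0.1875]
ee_rot: [0.988, 0.157, -0.013, -0.009]
ft_force: [-0.1, 0.0, 0.2]
opening: 0.587
```

Run:
```python
from h import *
s,_=snap('wrist','w5.png'); np.save('w5.npy',np.r_[s['tcp_pos'],s['ee_rot']]); plan([.481,-.124,.2],-70)
```

```text
t 7.17 at [ 0.467  -0.1243  0.1876] psi -72.0 op 0.585 F [0.6 0.5 0.3]
N 1
[0.0131, 0.0038, -0.0128] [-1.24, 1.24, -1.98]
```

View pics/w5.png

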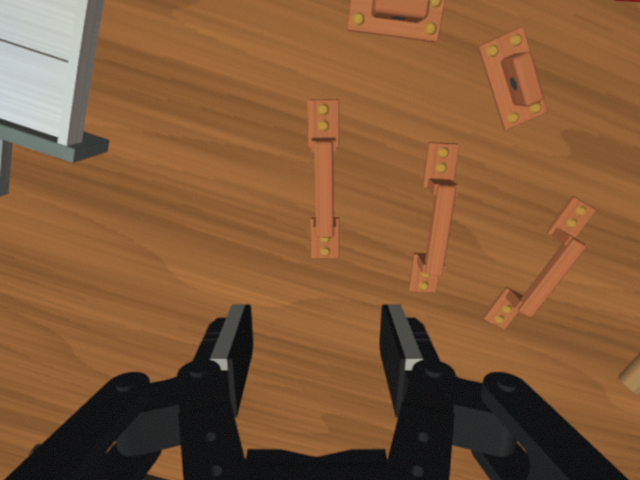

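Wrist view: all three straps stand upright. End midpoints are strap A (323,99)/(325,258), strap B (443,143)/(423,291) and strap C (586,203)/(493,325). The lugs are visible at the top.

```bash
cat >> h.py <<'E'
def seg(px,z,s):
    P=plane('wrist',px,z,s); d=P[0]-P[1]; print('mid',P.mean(0)[:2].round(4),'ang',np.degrees(np.arctan2(d[1],d[0])).round(1),'len',np.linalg.norm(d).round(4)); return P
E
python3 - <<'E'
from h import *
a=np.load('w5.npy'); s={'tcp_pos':a[:3],'ee_rot':a[3:]}
seg([(323,99),(325,258)],.004,s);seg([(443,143),(423,291)],.004,s);seg([(586,203),(493,325)],.004,s)
seg([(322,140),(324,237)],.03,s)
plan([.481,-.124,.05],-70)
E
```

```text
mid [ 0.48   -0.1234] ang 19.0 len 0.13
mid [ 0.4777 -0.219 ] ang 16.2 len 0.1291
mid [ 0.4684 -0.3232] ang -9.4 len 0.1315
mid [ 0.4806 -0.1225] ang 19.4 len 0.0739
t 7.17 at [ 0.467  -0.1243  0.1876] psi -72.0 op 0.585 F [0.6 0.5 0.3]
N 4
[0.0041, 0.0017, 0.0343] [-0.31, 0.31, -0.5]
[0.0039, 0.0016, 0.0343] [-0.31, 0.31, -0.5]
[0.0037, 0.0014, 0.0344] [-0.31, 0.31, -0.5]
[0.0035, 0.0013, 0.0344] [-0.31, 0.31, -0.5]
```

>>> servo_tool --moves '[[[0.004, 0.001, 0.033], [-0.4, 0.4, -0.3], 0.05], [[0.004, 0.001, 0.033], [-0.4, 0.4, -0.3], 0.05], [[0.004, 0.001, 0.033], [-0.4, 0.4, -0.3], 0.05], [[0.002, 0.001, 0.02], [0, 0, -0.3], 0.05], [[0, 0, 0], [0, 0, 0], 0.05]]'

```text
time_s: 7.58
tcp_pos: [0.486, -0.1213, 0.0713]
ee_rot: [0.985, 0.172, 0.007, 0.005]
ft_force: [-0.5, -0.6, -0.7]
opening: 0.582
```

Run:
```python
from h import *
plan([.4803,-.123,.014],-70.8,vmax=.018)
```

```text
t 7.58 at [ 0.486  -0.1213  0.0713] psi -70.2 op 0.582 F [-0.5 -0.6 -0.7]
N 4
[-0.0016, -0.0002, 0.0143] [0.16, -0.16, 0.14]
[-0.0016, -0.0002, 0.0143] [0.16, -0.16, 0.14]
[-0.0016, -0.0001, 0.0143] [0.16, -0.16, 0.14]
[-0.0015, -0.0001, 0.0143] [0.16, -0.16, 0.14]
```

>>> servo_tool --moves '[[[-0.0016, 0, 0.018], [0, -0.3, 0.1], 0.04], [[-0.0016, 0, 0.018], [0.2, -0.3, 0.1], 0.04], [[-0.0016, 0, 0.014], [0.2, 0, 0.1], 0.04], [[0, 0, 0.006], [0, 0, 0], 0.04], [[0, 0, 0], [0, 0, 0], 0.04]]'

```text
time_s: 8.0
tcp_pos: [0.4859, -0.1221, 0.0189]
ee_rot: [0.985, 0.172, 0.003, 0.004]
ft_force: [-0.1, 0.7, -0.6]
opening: 0.469
```

Run:
```python
from h import *
plan([.4803,-.123,.014],-70.8,vmax=.018)
```

```text
t 8.0 at [ 0.4859 -0.1221  0.0189] psi -70.2 op 0.469 F [-0.1  0.7 -0.6]
N 1
[-0.0056, -0.0011, 0.0049] [0.49, -0.3, 0.61]
```

>>> servo_tool --moves '[[[-0.005, -0.001, 0.003], [0, 0, 0.5], 0.04], [[-0.003, 0, 0.002], [0, 0, 0.2], 0.04], [[0, 0, 0], [0, 0, 0], 0.0], [[0, 0, 0], [0, 0, 0], 0.0], [[0, 0, 0], [0, 0, 0], 0.0]]' --newtons 50

```text
time_s: 8.42
tcp_pos: [0.4805, -0.1248, 0.0187]
ee_rot: [0.986, 0.166, 0.007, 0.006]
ft_force: [-0.6, -0.1, -1.0]
opening: 0.145
```

>>> servo_tool --moves '[[[0, 0, 0], [0, 0, 0], 0.0], [[0, 0, 0], [0, 0, 0], 0.0], [[0, 0, 0], [0, 0, 0], 0.0], [[0, 0, -0.03], [0, 0, 0], 0.0], [[0, 0, -0.04], [0, 0, 0], 0.0]]'

```text
time_s: 8.83
tcp_pos: [0.473, -0.1213, 0.0817]
ee_rot: [0.986, 0.166, -0.001, 0.0]
ft_force: [-0.3, -0.7, -1.6]
opening: 0.151
```

Run:
```python
from h import *
plan([.5418,.190,.17],-90.7,vmax=.04)
```

```text
t 8.83 at [ 0.473  -0.1213  0.0817] psi -70.9 op 0.151 F [-0.3 -0.7 -1.6]
N 9
[0.0185, -0.0302, -0.0099] [0.0, 0.02, 2.2]
[0.0173, -0.0309, -0.0099] [0.0, 0.02, 2.2]
[0.0161, -0.0315, -0.0099] [0.0, 0.02, 2.2]
[0.0149, -0.0321, -0.0098] [0.0, 0.02, 2.2]
[0.0137, -0.0327, -0.0098] [0.0, 0.02, 2.2]
[0.0124, -0.0332, -0.0098] [0.0, 0.02, 2.2]
[0.0112, -0.0336, -0.0098] [0.0, 0.02, 2.2]
[0.0099, -0.034, -0.0098] [0.0, 0.02, 2.2]
[0.0085, -0.0344, -0.0098] [0.0, 0.02, 2.2]
```

>>> servo_tool --moves '[[[0.0185, -0.03, -0.02], [0, 0, 2.2], 0], [[0.0175, -0.031, -0.02], [0, 0, 2.2], 0], [[0.016, -0.0315, -0.02], [0, 0, 2.2], 0], [[0.015, -0.032, -0.01], [0, 0, 2.2], 0], [[0.0135, -0.033, -0.01], [0, 0, 2.2], 0]]'

```text
time_s: 9.25
tcp_pos: [0.5158, 0.0504, 0.1712]
ee_rot: [0.998, 0.059, 0.004, 0.003]
ft_force: [0.5, -0.3, -1.8]
opening: 0.147
```

Run:
```python
from h import *
plan([.5428,.230,.15],-90.7,vmax=.04)
```

```text
t 9.25 at [0.5158 0.0504 0.1712] psi -83.2 op 0.147 F [ 0.5 -0.3 -1.8]
N 5
[0.0096, -0.0351, 0.0041] [0.08, -0.09, 1.5]
[0.0087, -0.0353, 0.0041] [0.08, -0.09, 1.5]
[0.0078, -0.0355, 0.0041] [0.08, -0.09, 1.5]
[0.0068, -0.0357, 0.0042] [0.08, -0.09, 1.5]
[0.0059, -0.0359, 0.0042] [0.08, -0.09, 1.5]
```

>>> servo_tool --moves '[[[0.0095, -0.035, 0.002], [0, 0, 1.5], 0], [[0.0085, -0.035, 0.002], [0, 0, 1.5], 0], [[0.008, -0.0355, 0.002], [0, 0, 1.5], 0], [[0.007, -0.0355, 0.002], [0, 0, 1.5], 0], [[0.006, -0.034, 0.004], [0, 0, 1.5], 0]]'

```text
time_s: 9.67
tcp_pos: [0.5471, 0.237, 0.1643]
ee_rot: [1.0, -0.01, 0.01, 0.003]
ft_force: [0.6, -0.8, -1.2]
opening: 0.147
```

>>> servo_tool --moves '[[[0, 0, 0], [0, 0, 0], 0], [[0, 0, 0], [0, 0, 0], 0], [[0, 0, 0], [0, 0, 0], 0], [[0, 0, 0], [0, 0, 0], 0], [[0, 0, 0], [0, 0, 0], 0]]'

```text
time_s: 10.08
tcp_pos: [0.5454, 0.2423, 0.1615]
ee_rot: [1.0, -0.006, 0.008, 0.003]
ft_force: [0.5, -0.1, -1.3]
opening: 0.147
```

Run:
```python
from h import *
s,_=snap('wrist','w6.png'); np.save('w6.npy',np.r_[s['tcp_pos'],s['ee_rot']]);plan([.5428,.230,.11],-90.7,vmax=.02)
```

```text
t 10.13 at [0.5454 0.2421 0.1615] psi -90.7 op 0.147 F [ 0.2 -0.6 -1.4]
N 3
[-0.0011, 0.0039, 0.0172] [0.11, -0.31, -0.01]
[-0.001, 0.004, 0.0172] [0.11, -0.31, -0.01]
[-0.0009, 0.004, 0.0172] [0.11, -0.31, -0.01]
```

View pics/w6.png

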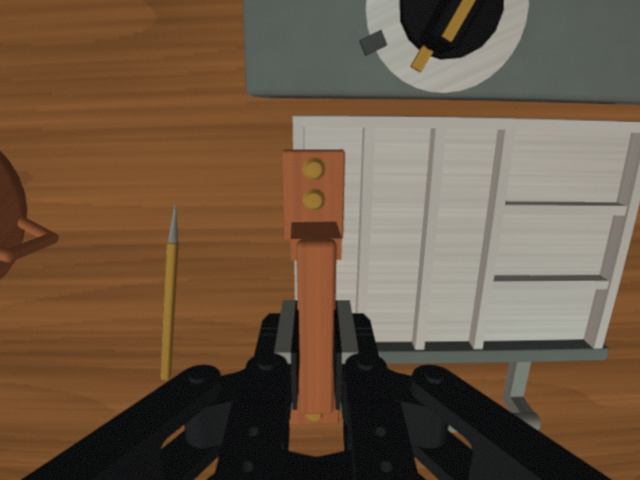

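The strap hangs level in the gripper, with its far end edge at (314,150). I check its offset along x.

Run:
```python
from h import *
a=np.load('w6.npy'); s={'tcp_pos':a[:3],'ee_rot':a[3:]}
P=plane('wrist',[(314,150)],.1615-.0187+.005,s)[0]; print(P, 'centre rel tcp', P[:2]-a[:2]-[.065,0])
print(plane('wrist',[(294,117),(639,123)],.072,s).round(4), plane('wrist',[(369,128),(436,128)],.070,s).round(4))
```

```text
[0.6104899  0.24173718 0.1478    ] centre rel tcp [ 0.00011824 -0.00053263]
[[0.6202 0.2524 0.072 ]
 [0.6168 0.0554 0.072 ]] [[0.6137 0.2109 0.07  ]
 [0.6134 0.1733 0.07  ]]
```

>>> servo_tool --moves '[[[-0.001, 0.005, 0.017], [0, -0.3, 0], 0], [[-0.001, 0.004, 0.017], [0, -0.3, 0], 0], [[-0.001, 0.003, 0.012], [0, -0.3, 0], 0], [[0, 0, 0], [0, 0, 0], 0], [[0, 0, 0], [0, 0, 0], 0]]'

```text
time_s: 10.55
tcp_pos: [0.5447, 0.225, 0.1165]
ee_rot: [1.0, -0.01, 0.002, 0.002]
ft_force: [0.4, 0.9, -0.2]
opening: 0.147
```

Run:
```python
from h import *
plan([.5428,.230,.085],-90.7,vmax=.02)
```

```text
t 10.55 at [0.5447 0.225  0.1165] psi -91.1 op 0.147 F [ 0.4  0.9 -0.2]
N 2
[-0.0011, -0.0026, 0.0157] [0.14, -0.13, -0.21]
[-0.001, -0.0025, 0.0157] [0.14, -0.13, -0.21]
```

>>> servo_tool --moves '[[[-0.001, -0.0035, 0.008], [0, 0, -0.2], 0], [[0, 0, 0.008], [0, 0, 0], 0], [[0, 0, 0], [0, 0, 0], 0], [[0, 0, 0], [0, 0, 0], 0], [[0, 0, 0], [0, 0, 0], 0]]'

```text
time_s: 10.97
tcp_pos: [0.5451, 0.2288, 0.101]
ee_rot: [1.0, -0.008, 0.004, 0.002]
ft_force: [-0.3, -0.6, -1.5]
opening: 0.149
```

Run:
```python
from h import *
plan([.5428,.230,.079],-90.7,vmax=.02)
```

```text
t 10.97 at [0.5451 0.2288 0.101 ] psi -91.0 op 0.149 F [-0.3 -0.6 -1.5]
N 2
[-0.0012, -0.0006, 0.011] [0.11, -0.22, -0.13]
[-0.0012, -0.0006, 0.011] [0.11, -0.22, -0.13]
```

>>> servo_tool --moves '[[[-0.0015, -0.001, 0.008], [0, 0, 0], 0], [[-0.001, 0, 0.007], [0, 0, 0], 0], [[0, 0, 0.006], [0, 0, 0], 0], [[0, 0, 0], [0, 0, 0], 0], [[0, 0, 0], [0, 0, 0], 0]]'

```text
time_s: 11.38
tcp_pos: [0.543, 0.2306, 0.0788]
ee_rot: [1.0, -0.008, 0.005, 0.002]
ft_force: [0.2, -0.2, -0.5]
opening: 0.143
```

Run:
```python
from h import *
plan([.5428,.230,.079],-90.7,vmax=.02)
```

```text
t 11.38 at [0.543  0.2306 0.0788] psi -90.9 op 0.143 F [ 0.2 -0.2 -0.5]
N 1
[-0.0002, 0.0006, -0.0002] [0.19, -0.55, -0.2]
```

>>> servo_tool --moves '[[[0, 0, 0.001], [0, 0, 0], 0.026], [[0, 0, 0], [0, 0, 0], 0.026], [[0, 0, 0], [0, 0, 0], 0.026], [[0, 0, -0.02], [0, 0, 0], 0.026], [[0, 0, -0.035], [0, 0, 0], 0.026]]'

```text
time_s: 11.8
tcp_pos: [0.5382, 0.2295, 0.1267]
ee_rot: [1.0, -0.008, -0.002, 0.003]
ft_force: [0.0, 0.2, -0.2]
opening: 0.302
```

>>> servo_tool --moves '[[[0, 0, -0.04], [0, 0, 0], 0.026], [[0, 0.04, -0.03], [0, 0, -0.2], 0.05], [[-0.005, 0.04, 0], [0, 0, -0.5], 0.05], [[-0.007, 0.04, 0], [0, 0, -1], 0.05], [[-0.007, 0.04, 0], [0, 0, -1], 0.05]]'

```text
time_s: 12.22
tcp_pos: [0.5256, 0.0789, 0.209]
ee_rot: [1.0, 0.023, 0.01, 0.002]
ft_force: [1.4, -0.6, -0.6]
opening: 0.589
```

Run:
```python
from h import *
s,_=snap('wrist','w7.png'); plan([.4777,-.219,.17],-73.8,vmax=.04)
```

```text
t 12.27 at [0.5251 0.0725 0.2088] psi -87.6 op 0.587 F [ 1.5 -0.8  0.3]
N 8
[-0.0075, 0.0361, 0.0051] [0.08, -0.12, -1.73]
[-0.0086, 0.0359, 0.005] [0.08, -0.12, -1.73]
[-0.0097, 0.0356, 0.005] [0.08, -0.12, -1.73]
[-0.0107, 0.0353, 0.005] [0.08, -0.12, -1.73]
[-0.0118, 0.035, 0.0049] [0.08, -0.12, -1.73]
[-0.0128, 0.0346, 0.0049] [0.08, -0.12, -1.73]
[-0.0138, 0.0342, 0.0049] [0.08, -0.12, -1.73]
[-0.0149, 0.0338, 0.0049] [0.08, -0.12, -1.73]
```

View pics/w7.png

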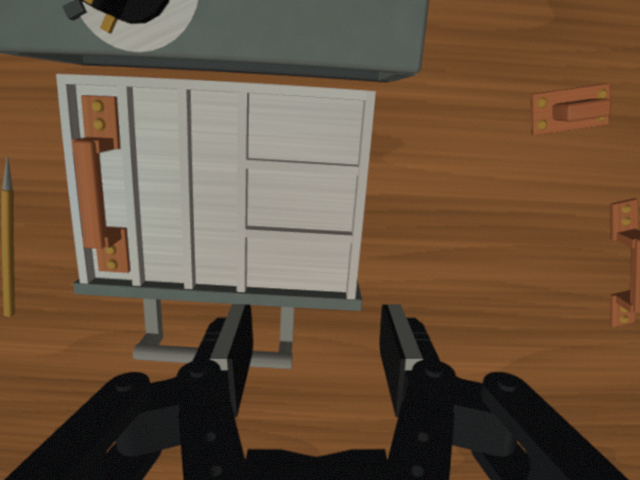

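The first strap lies flat in lane 1 (at 95,185). On to strap B.

>>> servo_tool --moves '[[[-0.0075, 0.036, 0.003], [0, 0, -1.7], 0.04], [[-0.0085, 0.036, 0.003], [0, 0, -1.7], 0.04], [[-0.0095, 0.0355, 0.003], [0, 0, -1.7], 0.04], [[-0.0105, 0.035, 0.003], [0, 0, -1.7], 0.04], [[-0.012, 0.035, 0.003], [0, 0, -1.7], 0.04]]'

```text
time_s: 12.68
tcp_pos: [0.4971, -0.1123, 0.2006]
ee_rot: [0.995, 0.1, 0.016, 0.007]
ft_force: [1.2, -0.1, 0.1]
opening: 0.467
```

>>> servo_tool --moves '[[[-0.012, 0.034, 0.003], [0, 0, -1.7], 0.04], [[-0.012, 0.03, 0.003], [0, 0, -1.7], 0.04], [[-0.008, 0.016, 0.003], [0, 0, -1.7], 0.04], [[0, 0, 0], [0, 0, 0], 0.04], [[0, 0, 0], [0, 0, 0], 0.04]]'

```text
time_s: 13.1
tcp_pos: [0.4823, -0.2095, 0.1952]
ee_rot: [0.99, 0.141, 0.018, 0.011]
ft_force: [-0.4, 0.9, 0.2]
opening: 0.471
```

Run:
```python
from h import *
s,_=snap('wrist','w8.png'); np.save('w8.npy',np.r_[s['tcp_pos'],s['ee_rot']]); plan([.4777,-.219,.05],-73.8,vmax=.03)
```

```text
t 13.15 at [ 0.4824 -0.2091  0.1952] psi -73.7 op 0.466 F [ 0.6 -0.4  0.7]
N 5
[-0.0024, 0.0009, 0.029] [0.3, -0.37, 0.02]
[-0.0022, 0.001, 0.029] [0.3, -0.37, 0.02]
[-0.002, 0.0012, 0.029] [0.3, -0.37, 0.02]
[-0.0018, 0.0013, 0.029] [0.3, -0.37, 0.02]
[-0.0016, 0.0015, 0.029] [0.3, -0.37, 0.02]
```

View pics/w8.png

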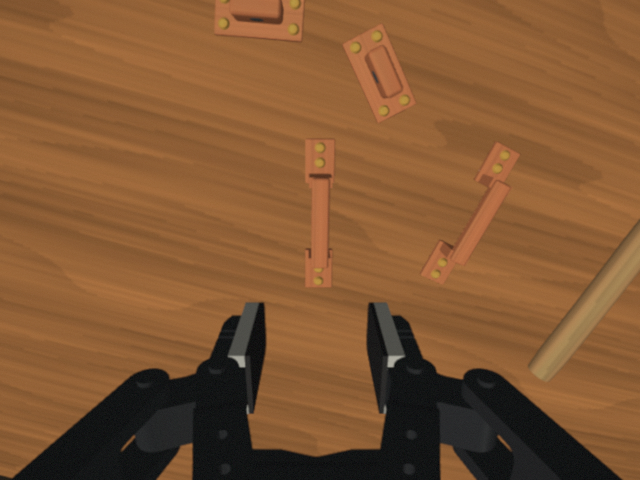

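Strap B ends are at (320,139)/(318,287) and strap C ends at (506,147)/(431,280); both are unmoved.

Run:
```python
from h import *
a=np.load('w8.npy'); s={'tcp_pos':a[:3],'ee_rot':a[3:]}
seg([(320,139),(318,287)],.004,s);seg([(506,147),(431,280)],.004,s)
```

```text
mid [ 0.4774 -0.2192] ang 15.6 len 0.129
mid [ 0.5128 -0.3418] ang -8.2 len 0.1294
```

>>> servo_tool --moves '[[[-0.002, 0.001, 0.033], [0.3, -0.4, 0], 0.04], [[-0.002, 0.001, 0.033], [0.3, -0.4, 0], 0.04], [[-0.002, 0.001, 0.033], [0.3, -0.4, 0], 0.04], [[-0.002, 0.001, 0.015], [0.3, -0.4, 0], 0.04], [[0, 0, 0], [0, 0, 0], 0.04]]'

```text
time_s: 13.57
tcp_pos: [0.485, -0.2129, 0.0837]
ee_rot: [0.989, 0.144, 0.007, 0.006]
ft_force: [-0.2, -0.4, -0.3]
opening: 0.466
```

Run:
```python
from h import *
plan([.478,-.219,.016],-73.8,vmax=.02)
```

```text
t 13.57 at [ 0.485  -0.2129  0.0837] psi -73.4 op 0.466 F [-0.2 -0.4 -0.3]
N 4
[-0.0023, 0.0007, 0.0169] [0.2, -0.19, 0.1]
[-0.0023, 0.0008, 0.0169] [0.2, -0.19, 0.1]
[-0.0022, 0.0009, 0.0169] [0.2, -0.19, 0.1]
[-0.0022, 0.0009, 0.0169] [0.2, -0.19, 0.1]
```

Strap C has been knocked, from (0.468,-0.323) to (0.513,-0.342). I'll re-measure it later and carry on with B.

>>> servo_tool --moves '[[[-0.003, 0.0015, 0.017], [0, -0.2, 0], 0.04], [[-0.003, 0.0015, 0.017], [0, -0.2, 0], 0.04], [[-0.002, 0.0015, 0.015], [0, 0, 0], 0.04], [[0, 0, 0.006], [0, 0, 0], 0.04], [[0, 0, 0], [0, 0, 0], 0.04]]'

```text
time_s: 13.98
tcp_pos: [0.4843, -0.2155, 0.0319]
ee_rot: [0.989, 0.148, 0.007, 0.008]
ft_force: [0.8, -0.3, 0.1]
opening: 0.47
```

Run:
```python
from h import *
plan([.4777,-.219,.017],-74,vmax=.02)
```

```text
t 13.98 at [ 0.4843 -0.2155  0.0319] psi -73.0 op 0.47 F [ 0.8 -0.3  0.1]
N 1
[-0.0075, 0.0012, 0.0149] [1.04, -0.66, 1.0]
```

>>> servo_tool --moves '[[[-0.005, 0.001, 0.008], [0, -0.3, 0.6], 0.04], [[-0.004, 0.0005, 0.008], [0, -0.3, 0.4], 0.04], [[0, 0, 0.002], [0, 0, 0], 0.04], [[0, 0, 0], [0, 0, 0], 0.04], [[0, 0, 0], [0, 0, 0], 0.0]]'

```text
time_s: 14.4
tcp_pos: [0.479, -0.2202, 0.017]
ee_rot: [0.99, 0.139, 0.004, 0.011]
ft_force: [0.4, -0.2, 0.1]
opening: 0.342
```

>>> servo_tool --moves '[[[0, 0, 0], [0, 0, 0], 0.0], [[0, 0, 0], [0, 0, 0], 0.0], [[0, 0, 0], [0, 0, 0], 0.0], [[0, 0, 0], [0, 0, 0], 0.0], [[0, 0, 0], [0, 0, 0], 0.0]]'

```text
time_s: 14.82
tcp_pos: [0.4793, -0.2205, 0.0177]
ee_rot: [0.99, 0.139, 0.005, 0.012]
ft_force: [-0.0, -0.0, -1.7]
opening: 0.143
```

>>> servo_tool --moves '[[[0, 0, -0.03], [0, 0, 0], 0.0], [[0.008, -0.005, -0.04], [0, 0, 0.5], 0.0], [[0.018, -0.03, -0.03], [0, 0, 1.6], 0.0], [[0.018, -0.035, -0.01], [0, 0, 1.6], 0.0], [[0.017, -0.036, 0], [0, 0, 1.6], 0.0]]'

```text
time_s: 15.23
tcp_pos: [0.5109, -0.1046, 0.1268]
ee_rot: [0.996, 0.085, 0.004, 0.01]
ft_force: [0.7, 0.2, -1.0]
opening: 0.146
```

Run:
```python
from h import *
plan([.5423,.190,.145],-90.7,vmax=.04)
```

```text
t 15.23 at [ 0.5109 -0.1046  0.1268] psi -80.2 op 0.146 F [ 0.7  0.2 -1. ]
N 8
[0.0101, -0.0356, -0.0029] [0.14, -0.05, 1.31]
[0.0093, -0.0358, -0.0029] [0.14, -0.05, 1.31]
[0.0085, -0.036, -0.0028] [0.14, -0.05, 1.31]
[0.0077, -0.0362, -0.0027] [0.14, -0.05, 1.31]
[0.0068, -0.0364, -0.0026] [0.14, -0.05, 1.31]
[0.006, -0.0365, -0.0025] [0.14, -0.05, 1.31]
[0.0052, -0.0367, -0.0025] [0.14, -0.05, 1.31]
[0.0043, -0.0368, -0.0024] [0.14, -0.05, 1.31]
```

>>> servo_tool --moves '[[[0.01, -0.0355, -0.01], [0, 0, 1.3], 0], [[0.0095, -0.036, -0.008], [0, 0, 1.3], 0], [[0.0085, -0.036, -0.005], [0, 0, 1.3], 0], [[0.0075, -0.036, 0], [0, 0, 1.3], 0], [[0.007, -0.0365, 0], [0, 0, 1.3], 0]]'

```text
time_s: 15.65
tcp_pos: [0.533, 0.088, 0.1512]
ee_rot: [1.0, 0.024, 0.009, 0.01]
ft_force: [0.9, -1.4, -1.8]
opening: 0.147
```

>>> servo_tool --moves '[[[0.005, -0.034, 0], [0, 0, 1.3], 0], [[0.005, -0.03, 0], [0, 0, 1.3], 0], [[0.004, -0.013, 0], [0, 0, 1.3], 0], [[0, 0, 0], [0, 0, 0], 0], [[0, 0, 0], [0, 0, 0], 0]]'

```text
time_s: 16.07
tcp_pos: [0.5433, 0.177, 0.1499]
ee_rot: [1.0, -0.007, 0.009, 0.009]
ft_force: [0.5, 0.9, -1.2]
opening: 0.149
```

Run:
```python
from h import *
plan([.5443,.190,.1],-90.7,vmax=.02)
```

```text
t 16.07 at [0.5433 0.177  0.1499] psi -90.8 op 0.149 F [ 0.5  0.9 -1.2]
N 3
[-0.0, -0.0046, 0.0166] [0.34, -0.36, -0.02]
[0.0001, -0.0045, 0.0166] [0.34, -0.36, -0.02]
[0.0002, -0.0044, 0.0166] [0.34, -0.36, -0.02]
```

>>> servo_tool --moves '[[[0, -0.0055, 0.015], [0.3, -0.3, 0], 0], [[0, -0.004, 0.015], [0.3, -0.3, 0], 0], [[0, -0.0025, 0.012], [0.3, -0.3, 0], 0], [[0, 0, 0], [0, 0, 0], 0], [[0, 0, 0], [0, 0, 0], 0]]'

```text
time_s: 16.48
tcp_pos: [0.5427, 0.1852, 0.1014]
ee_rot: [1.0, -0.008, -0.001, 0.001]
ft_force: [0.0, 0.8, -0.9]
opening: 0.146
```

Run:
```python
from h import *
plan([.5443,.190,.078],-90.7,vmax=.02)
```

```text
t 16.48 at [0.5427 0.1852 0.1014] psi -91.0 op 0.146 F [ 0.   0.8 -0.9]
N 2
[0.0008, -0.0024, 0.0117] [0.06, 0.06, -0.13]
[0.0008, -0.0024, 0.0117] [0.06, 0.06, -0.13]
```

>>> servo_tool --moves '[[[0.001, -0.0035, 0.006], [0, 0, 0], 0], [[0, -0.001, 0.007], [0, 0, 0], 0], [[0, 0, 0.008], [0, 0, 0], 0], [[0, 0, 0], [0, 0, 0], 0], [[0, 0, 0], [0, 0, 0], 0]]'

```text
time_s: 16.9
tcp_pos: [0.5444, 0.1885, 0.0778]
ee_rot: [1.0, -0.01, -0.001, 0.001]
ft_force: [-0.2, 1.1, 0.4]
opening: 0.147
```

Run:
```python
from h import *
plan([.5443,.190,.078],-90.7,vmax=.02)
```

```text
t 16.9 at [0.5444 0.1885 0.0778] psi -91.1 op 0.147 F [-0.2  1.1  0.4]
N 1
[-0.0001, -0.0015, -0.0002] [0.13, 0.12, -0.41]
```

>>> servo_tool --moves '[[[0, -0.001, 0.001], [0, 0, 0], 0.026], [[0, 0, 0], [0, 0, 0], 0.026], [[0, 0, 0], [0, 0, 0], 0.026], [[0, 0, -0.02], [0, 0, 0], 0.026], [[0, 0, -0.035], [0, 0, 0], 0.026]]'

```text
time_s: 17.32
tcp_pos: [0.5402, 0.189, 0.1267]
ee_rot: [1.0, -0.01, -0.008, 0.002]
ft_force: [0.1, 0.2, -0.1]
opening: 0.305
```

>>> servo_tool --moves '[[[0, 0, -0.04], [0, 0, 0], 0.026], [[0, 0.03, -0.035], [0, 0, 0.5], 0.04], [[0, 0.04, 0], [0, 0, 0.5], 0.04], [[0, 0.041, 0], [0, 0, 0.5], 0.04], [[0, 0.041, 0], [0, 0, 0.5], 0.04]]'

```text
time_s: 17.73
tcp_pos: [0.5418, 0.0427, 0.2157]
ee_rot: [1.0, -0.021, 0.004, 0.001]
ft_force: [0.5, -0.6, 0.3]
opening: 0.469
```

Run:
```python
from h import *
s,_=snap('wrist','w9.png'); plan([.5128,-.335,.19],-98.2,vmax=.04)
```

```text
t 17.78 at [0.5418 0.0358 0.2155] psi -92.7 op 0.468 F [ 0.8 -3.3 -0.2]
N 10
[-0.0012, 0.0372, 0.0028] [0.04, -0.04, 0.55]
[-0.0008, 0.0372, 0.0028] [0.04, -0.04, 0.55]
[-0.0005, 0.0372, 0.0028] [0.04, -0.04, 0.55]
[-0.0001, 0.0372, 0.0028] [0.04, -0.04, 0.55]
[0.0003, 0.0372, 0.0027] [0.04, -0.04, 0.55]
[0.0006, 0.0372, 0.0027] [0.04, -0.04, 0.55]
[0.001, 0.0372, 0.0027] [0.04, -0.04, 0.55]
[0.0013, 0.0372, 0.0026] [0.04, -0.04, 0.55]
[0.0017, 0.0371, 0.0026] [0.04, -0.04, 0.55]
[0.0021, 0.0371, 0.0026] [0.04, -0.04, 0.55]
```

View pics/w9.png

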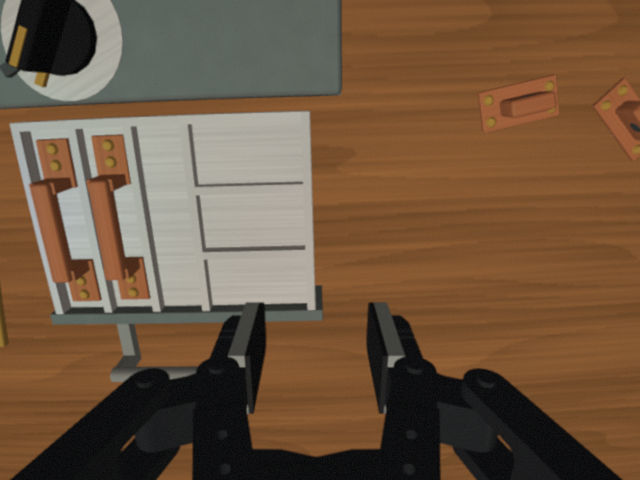

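Two straps are now flat in lanes 1 and 2. Now strap C.

>>> servo_tool --moves '[[[-0.001, 0.037, 0.003], [0, 0, 0.5], 0.04], [[-0.001, 0.037, 0.003], [0, 0, 0.5], 0.04], [[0, 0.037, 0.003], [0, 0, 0.5], 0.04], [[0, 0.037, 0.003], [0, 0, 0.5], 0.04], [[0, 0.037, 0.003], [0, 0, 0.5], 0.04]]'

```text
time_s: 18.2
tcp_pos: [0.5289, -0.1509, 0.2075]
ee_rot: [0.999, -0.045, 0.009, 0.004]
ft_force: [0.7, 0.1, -0.1]
opening: 0.47
```

>>> servo_tool --moves '[[[0.001, 0.037, 0.003], [0, 0, 0.5], 0.04], [[0.001, 0.037, 0.002], [0, 0, 0.5], 0.04], [[0.001, 0.03, 0.002], [0, 0, 0.5], 0.04], [[0, 0, 0], [0, 0, 0], 0.04], [[0, 0, 0], [0, 0, 0], 0.04]]'

```text
time_s: 18.62
tcp_pos: [0.5199, -0.2676, 0.204]
ee_rot: [0.998, -0.063, 0.012, 0.007]
ft_force: [0.2, 0.3, 0.5]
opening: 0.465
```

Run:
```python
from h import *
s,_=snap('wrist','w10.png'); np.save('w10.npy',np.r_[s['tcp_pos'],s['ee_rot']]); plan([.5128,-.3418,.05],-98.2,vmax=.03)
```

```text
t 18.67 at [ 0.5201 -0.2674  0.2041] psi -97.2 op 0.463 F [-0.7  0.2 -0.7]
N 6
[-0.0003, 0.0121, 0.0258] [0.12, -0.23, 0.17]
[-0.0001, 0.0122, 0.0258] [0.12, -0.23, 0.17]
[0.0, 0.0122, 0.0258] [0.12, -0.23, 0.17]
[0.0001, 0.0123, 0.0258] [0.12, -0.23, 0.17]
[0.0003, 0.0123, 0.0257] [0.12, -0.23, 0.17]
[0.0004, 0.0124, 0.0257] [0.12, -0.23, 0.17]
```

View pics/w10.png

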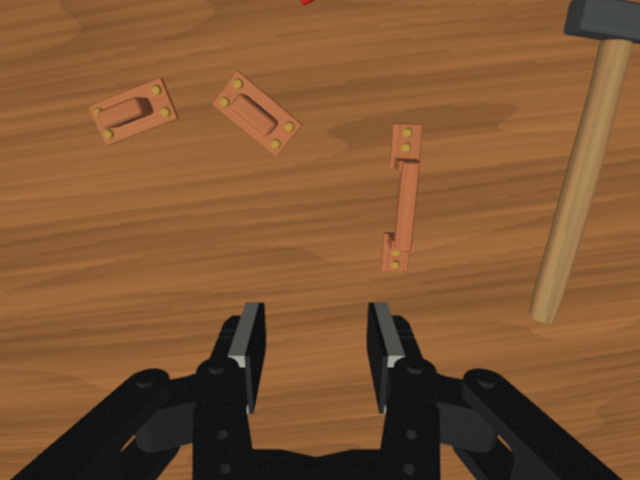

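Strap C ends are at (407,124)/(394,271), upright. Both lugs are upright, centred near (133,111) and (257,114).

Run:
```python
from h import *
a=np.load('w10.npy'); s={'tcp_pos':a[:3],'ee_rot':a[3:]}
seg([(407,124),(394,271)],.004,s)
def lug(c):
    P=plane('wrist',c,.004,s); print('c',P.mean(0)[:2].round(4)); d=(P[1]-P[0])+(P[2]-P[3]); print('ang',np.degrees(np.arctan2(d[1],d[0])).round(1),np.linalg.norm(d).round(4)/2)
lug([(88,108),(163,78),(178,118),(107,146)]); lug([(239,71),(300,127),(275,156),(213,102)])
```

```text
mid [ 0.513 -0.343] ang -8.8 len 0.1295
c [ 0.6148 -0.1335]
ang -78.2 0.0666
c [ 0.5997 -0.2329]
ang -139.3 0.0646
```

>>> servo_tool --moves '[[[0, 0.014, 0.025], [0, -0.3, 0.2], 0.04], [[0, 0.014, 0.025], [0, -0.3, 0.2], 0.04], [[0, 0.014, 0.025], [0, -0.3, 0.2], 0.04], [[0, 0.014, 0.025], [0, -0.3, 0.2], 0.04], [[0, 0.008, 0.01], [0, 0, 0.2], 0.04]]'

```text
time_s: 19.08
tcp_pos: [0.5197, -0.3295, 0.0997]
ee_rot: [0.998, -0.066, 0.008, 0.01]
ft_force: [-0.6, 0.1, -0.5]
opening: 0.468
```

>>> servo_tool --moves '[[[0, 0, 0], [0, 0, 0], 0.04], [[0, 0, 0], [0, 0, 0], 0.04], [[0, 0, 0], [0, 0, 0], 0.04], [[0, 0, 0], [0, 0, 0], 0.04], [[0, 0, 0], [0, 0, 0], 0.04]]'

```text
time_s: 19.5
tcp_pos: [0.5212, -0.3257, 0.1013]
ee_rot: [0.998, -0.064, 0.008, 0.009]
ft_force: [-0.3, -0.2, -0.5]
opening: 0.468
```

Run:
```python
from h import *
plan([.5128,-.3418,.017],-98,vmax=.02)
```

```text
t 19.5 at [ 0.5212 -0.3257  0.1013] psi -97.4 op 0.468 F [-0.3 -0.2 -0.5]
N 5
[-0.0015, 0.0031, 0.0169] [0.19, -0.19, 0.12]
[-0.0015, 0.0032, 0.0169] [0.19, -0.19, 0.12]
[-0.0014, 0.0032, 0.0169] [0.19, -0.19, 0.12]
[-0.0014, 0.0033, 0.0169] [0.19, -0.19, 0.12]
[-0.0013, 0.0034, 0.0169] [0.19, -0.19, 0.12]
```

Target: (0.513, -0.343), ψ -98.8.

>>> servo_tool --moves '[[[-0.003, 0.006, 0.015], [0, -0.2, 0.3], 0.04], [[-0.002, 0.006, 0.015], [0.2, -0.2, 0.3], 0.04], [[-0.002, 0.004, 0.012], [0.2, -0.2, 0.3], 0.04], [[0, 0, 0], [0, 0, 0], 0.04], [[0, 0, 0], [0, 0, 0], 0.04]]'

```text
time_s: 19.92
tcp_pos: [0.5134, -0.3432, 0.0585]
ee_rot: [0.997, -0.072, 0.005, 0.006]
ft_force: [0.9, -0.7, 0.4]
opening: 0.467
```

Run:
```python
from h import *
plan([.513,-.343,.017],-98.6,vmax=.02)
```

```text
t 19.92 at [ 0.5134 -0.3432  0.0585] psi -98.3 op 0.467 F [ 0.9 -0.7  0.4]
N 3
[-0.0003, -0.0002, 0.0138] [0.23, -0.19, 0.1]
[-0.0003, -0.0002, 0.0138] [0.23, -0.19, 0.1]
[-0.0002, -0.0001, 0.0138] [0.23, -0.19, 0.1]
```

>>> servo_tool --moves '[[[-0.001, 0, 0.014], [0.2, -0.2, 0.1], 0.04], [[-0.001, 0, 0.014], [0.2, -0.2, 0.1], 0.04], [[0, 0, 0.012], [0, 0, 0], 0.04], [[0, 0, 0.003], [0, 0, 0], 0.04], [[0, 0, 0], [0, 0, 0], 0.04]]'

```text
time_s: 20.33
tcp_pos: [0.5104, -0.343, 0.0092]
ee_rot: [0.997, -0.075, -0.0, 0.001]
ft_force: [0.8, 0.7, 0.4]
opening: 0.472
```

>>> servo_tool --moves '[[[0, 0, 0], [0, 0, 0], 0.0], [[0, 0, 0], [0, 0, 0], 0.0], [[0, 0, 0], [0, 0, 0], 0.0], [[0, 0, 0], [0, 0, 0], 0.0], [[0, 0, 0], [0, 0, 0], 0.0]]'

```text
time_s: 20.75
tcp_pos: [0.5106, -0.3425, 0.009]
ee_rot: [0.997, -0.075, -0.0, 0.001]
ft_force: [-0.0, 0.9, -0.5]
opening: 0.151
```

Run:
```python
from h import *
plan([.5423,.150,.15],-90.7,vmax=.04)
```

```text
t 20.75 at [ 0.5106 -0.3425  0.009 ] psi -98.6 op 0.151 F [-0.   0.9 -0.5]
N 13
[-0.0032, -0.0378, -0.0109] [0.01, 0.0, -0.6]
[-0.0028, -0.0378, -0.0109] [0.01, 0.0, -0.6]
[-0.0024, -0.0379, -0.0109] [0.01, 0.0, -0.6]
[-0.002, -0.0379, -0.0109] [0.01, 0.0, -0.6]
[-0.0016, -0.0379, -0.0109] [0.01, 0.0, -0.6]
[-0.0012, -0.0379, -0.0109] [0.01, 0.0, -0.6]
[-0.0008, -0.0379, -0.0109] [0.01, 0.0, -0.6]
[-0.0004, -0.038, -0.0109] [0.01, 0.0, -0.6]
[-0.0, -0.038, -0.0109] [0.01, 0.0, -0.6]
[0.0004, -0.038, -0.0109] [0.01, 0.0, -0.6]
[0.0008, -0.038, -0.0109] [0.01, 0.0, -0.6]
[0.0012, -0.0379, -0.0109] [0.01, 0.0, -0.6]
[0.0016, -0.0379, -0.0109] [0.01, 0.0, -0.6]
```

Grasped too low to clear the dividers, so I regrasp 8 mm higher.

>>> servo_tool --moves '[[[0, 0, 0], [0, 0, 0], 0.03], [[0, 0, 0], [0, 0, 0], 0.03], [[0.001, 0, -0.006], [0, 0, 0], 0.03], [[0, 0, -0.003], [0, 0, 0], 0.03], [[0, 0, 0], [0, 0, 0], 0.03]]'

```text
time_s: 21.17
tcp_pos: [0.5128, -0.3436, 0.0208]
ee_rot: [0.997, -0.074, 0.001, 0.002]
ft_force: [-1.0, 0.0, 0.6]
opening: 0.35
```

>>> servo_tool --moves '[[[0, 0, 0], [0, 0, 0], 0.0], [[0, 0, 0], [0, 0, 0], 0.0], [[0, 0, 0], [0, 0, 0], 0.0], [[0, 0, 0], [0, 0, 0], 0.0], [[0, 0, 0], [0, 0, 0], 0.0]]'

```text
time_s: 21.58
tcp_pos: [0.5133, -0.344, 0.0219]
ee_rot: [0.997, -0.074, 0.002, 0.003]
ft_force: [-0.1, 0.5, 0.8]
opening: 0.145
```

>>> servo_tool --moves '[[[0, 0, -0.035], [0, 0, 0], 0.0], [[0, -0.005, -0.04], [0, 0, -0.6], 0.0], [[-0.003, -0.038, -0.04], [0, 0, -0.6], 0.0], [[-0.002, -0.038, -0.03], [0, 0, -0.6], 0.0], [[-0.002, -0.038, 0], [0, 0, -0.6], 0.0]]'

```text
time_s: 22.0
tcp_pos: [0.5184, -0.2391, 0.1543]
ee_rot: [0.998, -0.058, -0.002, -0.0]
ft_force: [1.8, 0.1, -0.7]
opening: 0.144
```

Run:
```python
from h import *
plan([.5423,.150,.15],-90.7,vmax=.04)
```

```text
t 22.0 at [ 0.5184 -0.2391  0.1543] psi -96.6 op 0.144 F [ 1.8  0.1 -0.7]
N 10
[-0.0021, -0.0389, 0.0004] [-0.0, 0.02, -0.59]
[-0.0017, -0.0389, 0.0004] [-0.0, 0.02, -0.59]
[-0.0013, -0.039, 0.0004] [-0.0, 0.02, -0.59]
[-0.0009, -0.039, 0.0004] [-0.0, 0.02, -0.59]
[-0.0005, -0.039, 0.0004] [-0.0, 0.02, -0.59]
[-0.0001, -0.039, 0.0004] [-0.0, 0.02, -0.59]
[0.0003, -0.039, 0.0004] [-0.0, 0.02, -0.59]
[0.0007, -0.039, 0.0004] [-0.0, 0.02, -0.59]
[0.0011, -0.039, 0.0004] [-0.0, 0.02, -0.59]
[0.0015, -0.039, 0.0004] [-0.0, 0.02, -0.59]
```

>>> servo_tool --moves '[[[-0.002, -0.039, 0], [0, 0, -0.6], 0], [[-0.002, -0.039, 0], [0, 0, -0.6], 0], [[-0.001, -0.039, 0], [0, 0, -0.6], 0], [[-0.001, -0.039, 0], [0, 0, -0.6], 0], [[0, -0.039, 0], [0, 0, -0.6], 0]]'

```text
time_s: 22.42
tcp_pos: [0.5305, -0.0376, 0.1569]
ee_rot: [0.999, -0.033, 0.001, 0.001]
ft_force: [1.4, 0.1, -1.5]
opening: 0.141
```

>>> servo_tool --moves '[[[0.001, -0.039, 0], [0, 0, -0.6], 0], [[0.001, -0.039, 0], [0, 0, -0.6], 0], [[0.002, -0.038, 0], [0, 0, -0.6], 0], [[0.002, -0.025, 0], [0, 0, -0.6], 0], [[0, 0, 0], [0, 0, 0], 0]]'

```text
time_s: 22.83
tcp_pos: [0.5401, 0.1164, 0.1547]
ee_rot: [1.0, -0.008, -0.001, -0.0]
ft_force: [-0.9, -0.6, -2.1]
opening: 0.141
```

>>> servo_tool --moves '[[[0, 0, 0], [0, 0, 0], 0], [[0, 0, 0], [0, 0, 0], 0], [[0, 0, 0], [0, 0, 0], 0], [[0, 0, 0], [0, 0, 0], 0], [[0, 0, 0], [0, 0, 0], 0]]'

```text
time_s: 23.25
tcp_pos: [0.5386, 0.1148, 0.1526]
ee_rot: [1.0, -0.008, -0.003, 0.001]
ft_force: [0.7, -0.4, -1.8]
opening: 0.144
```

Run:
```python
from h import *
s,_=snap('wrist','w11.png'); np.save('w11.npy',np.r_[s['tcp_pos'],s['ee_rot']]);plan([.5423,.150,.1],-90.7,vmax=.02)
```

```text
t 23.3 at [0.5386 0.1146 0.1527] psi -90.9 op 0.142 F [-0.  -0.4 -0.7]
N 4
[0.0009, -0.0089, 0.0132] [0.02, 0.08, -0.04]
[0.0009, -0.0089, 0.0132] [0.02, 0.08, -0.04]
[0.0008, -0.0089, 0.0132] [0.02, 0.08, -0.04]
[0.0008, -0.0089, 0.0132] [0.02, 0.08, -0.04]
```

View pics/w11.png

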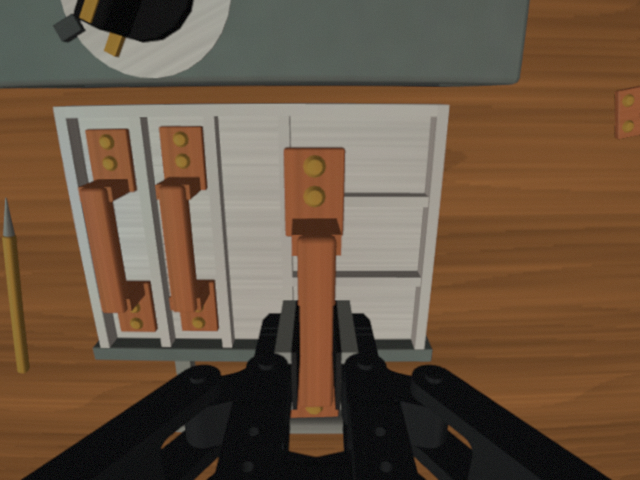

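Strap C hangs level over the tray, with its far edge at (315,148). Next I shift it over lane 3 and lower it.

>>> servo_tool --moves '[[[0.001, -0.0125, 0.01], [0, 0, 0], 0], [[0.001, -0.012, 0.012], [0, 0, 0], 0], [[0.001, -0.009, 0.012], [0, 0, 0], 0], [[0, 0, 0], [0, 0, 0], 0], [[0, 0, 0], [0, 0, 0], 0]]'

```text
time_s: 23.72
tcp_pos: [0.5424, 0.1497, 0.1144]
ee_rot: [1.0, -0.01, -0.003, 0.0]
ft_force: [1.1, -0.8, -1.5]
opening: 0.148
```

Run:
```python
from h import *
a=np.load('w11.npy'); s={'tcp_pos':a[:3],'ee_rot':a[3:]}
P=plane('wrist',[(315,148)],a[2]-.0215+.005,s)[0]; print('centre rel tcp', P[:2]-a[:2]-[.065,0])
plan([.5423,.150,.082],-90.7,vmax=.02)
```

```text
centre rel tcp [ 0.00038843 -0.00103684]
t 23.72 at [0.5424 0.1497 0.1144] psi -91.1 op 0.148 F [ 1.1 -0.8 -1.5]
N 2
[0.0, -0.0002, 0.0162] [0.03, 0.18, -0.2]
[-0.0, -0.0001, 0.0162] [0.03, 0.18, -0.2]
```

>>> servo_tool --moves '[[[0, -0.0005, 0.01], [0, 0, 0], 0], [[0, 0, 0.01], [0, 0, 0], 0], [[0, 0, 0.01], [0, 0, 0], 0], [[0, 0, 0], [0, 0, 0], 0], [[0, 0, 0], [0, 0, 0], 0]]'

```text
time_s: 24.13
tcp_pos: [0.5433, 0.151, 0.0818]
ee_rot: [1.0, -0.009, -0.002, 0.0]
ft_force: [-1.3, 0.8, 4.8]
opening: 0.143
```

Run:
```python
from h import *
plan([.5423,.150,.081],-90.7,vmax=.02)
```

```text
t 24.13 at [0.5433 0.151  0.0818] psi -91.0 op 0.143 F [-1.3  0.8  4.8]
N 1
[-0.0009, 0.0011, 0.0008] [0.04, 0.23, -0.32]
```

>>> servo_tool --moves '[[[0, 0, 0], [0, 0, 0], 0.026], [[0, 0, 0], [0, 0, 0], 0.026], [[0, 0, 0], [0, 0, 0], 0.026], [[0, 0, -0.02], [0, 0, 0], 0.026], [[0, 0, -0.035], [0, 0, 0], 0.026]]'

```text
time_s: 24.55
tcp_pos: [0.5383, 0.1495, 0.1307]
ee_rot: [1.0, -0.01, -0.01, 0.002]
ft_force: [-0.2, 0.3, -0.0]
opening: 0.3
```

>>> servo_tool --moves '[[[0, 0, -0.04], [0, 0, 0], 0.026], [[0, 0.03, -0.035], [0, 0, -1], 0.04], [[0, 0.04, 0], [0, 0, -3], 0.04], [[0.002, 0.04, 0], [0, 0, -3], 0.04], [[0.004, 0.04, 0], [0, 0, -3], 0.04]]'

```text
time_s: 24.97
tcp_pos: [0.5551, 0.0048, 0.2179]
ee_rot: [0.996, 0.087, -0.001, 0.001]
ft_force: [2.1, 1.3, -0.0]
opening: 0.468
```

Run:
```python
from h import *
s,_=snap('wrist','w12.png'); plan([.5997,-.2329,.19],-49.3,vmax=.04)
```

```text
t 25.02 at [ 0.5569 -0.0023  0.218 ] psi -80.2 op 0.468 F [ 1.5 -3.9  0.3]
N 6
[0.0005, 0.0391, 0.005] [0.07, 0.04, -5.15]
[-0.003, 0.0389, 0.0049] [0.07, 0.04, -5.15]
[-0.0065, 0.0385, 0.0049] [0.07, 0.04, -5.15]
[-0.0099, 0.0378, 0.0048] [0.07, 0.04, -5.15]
[-0.0133, 0.0367, 0.0048] [0.07, 0.04, -5.15]
[-0.0165, 0.0354, 0.0047] [0.07, 0.04, -5.15]
```

View pics/w12.png

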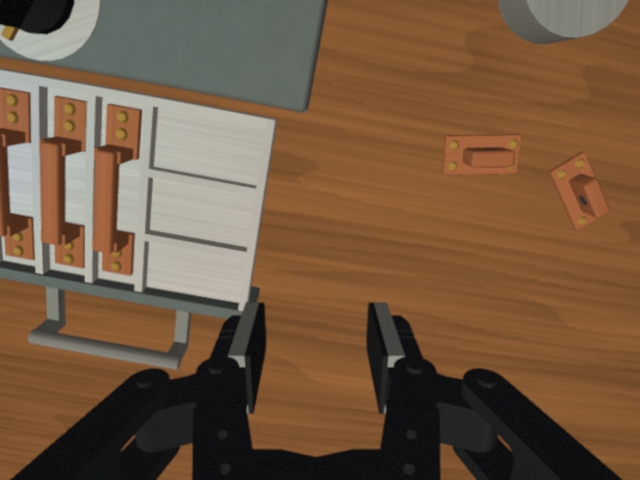

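All three straps are in their lanes, flat and upright. Lug b is next.

>>> servo_tool --moves '[[[0.0, 0.039, 0.004], [0, 0, -5.15], 0.04], [[-0.003, 0.039, 0.004], [0, 0, -5.15], 0.04], [[-0.0065, 0.0385, 0.004], [0, 0, -5.15], 0.04], [[-0.009, 0.036, 0.004], [0, 0, -5.15], 0.04], [[-0.01, 0.03, 0.004], [0, 0, -5.15], 0.04]]'

```text
time_s: 25.43
tcp_pos: [0.5926, -0.1851, 0.2036]
ee_rot: [0.949, 0.314, 0.002, 0.006]
ft_force: [1.0, 0.3, -0.8]
opening: 0.467
```

>>> servo_tool --moves '[[[0, 0, 0], [0, 0, -5], 0.04], [[0, 0, 0], [0, 0, 0], 0.04], [[0, 0, 0], [0, 0, 0], 0.04], [[0, 0, 0], [0, 0, 0], 0.04], [[0, 0, 0], [0, 0, 0], 0.04]]'

```text
time_s: 25.85
tcp_pos: [0.5923, -0.1918, 0.2027]
ee_rot: [0.936, 0.351, 0.001, 0.006]
ft_force: [0.7, 0.1, 0.7]
opening: 0.469
```

Run:
```python
from h import *
s,_=snap('wrist','w13.png'); np.save('w13.npy',np.r_[s['tcp_pos'],s['ee_rot']]); plan([.5997,-.2329,.08],-49.3,vmax=.03)
```

```text
t 25.9 at [ 0.5923 -0.1915  0.2028] psi -48.8 op 0.464 F [ 0.3 -1.   0.1]
N 5
[-0.0043, 0.0069, 0.0247] [0.14, 0.03, 0.1]
[-0.0043, 0.007, 0.0246] [0.14, 0.03, 0.1]
[-0.0043, 0.007, 0.0246] [0.14, 0.03, 0.1]
[-0.0043, 0.0071, 0.0246] [0.14, 0.03, 0.1]
[-0.0043, 0.0072, 0.0246] [0.14, 0.03, 0.1]
```

View pics/w13.png

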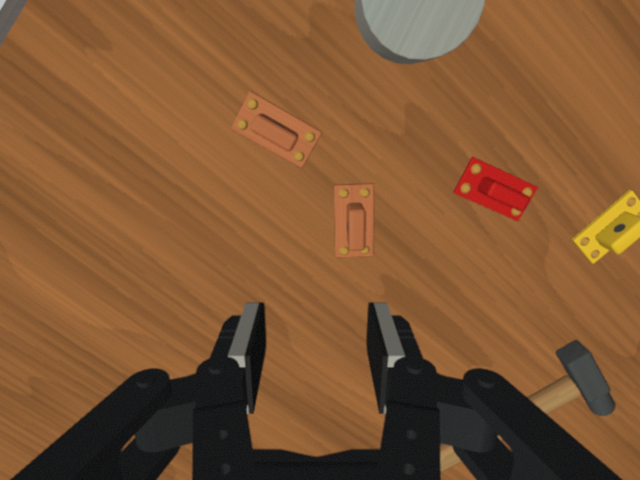

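Lug b corners: (334,184), (373,183), (374,257), (335,257). Lug a corners: (248,92), (321,132), (305,166), (232,128).

```bash
cat >> h.py <<'E'
def lug(c,s):
    "corners ordered: long edge 0->1, 3->2"
    P=plane('wrist',c,.004,s); d=(P[1]-P[0])+(P[2]-P[3]); print('c',P.mean(0)[:2].round(4),'ang',np.degrees(np.arctan2(d[1],d[0])).round(1),(np.linalg.norm(d)/2).round(4))
E
python3 - <<'E'
from h import *
a=np.load('w13.npy'); s={'tcp_pos':a[:3],'ee_rot':a[3:]}
lug([(335,257),(334,184),(373,183),(374,257)],s)
lug([(248,92),(321,132),(305,166),(232,128)],s)
E
```

```text
c [ 0.6003 -0.2325] ang 43.6 0.0669
c [ 0.6162 -0.1327] ang -77.0 0.0659
```

>>> servo_tool --moves '[[[-0.006, 0.009, 0.025], [0, 0, 0], 0.04], [[-0.006, 0.009, 0.025], [0, 0, 0], 0.04], [[-0.005, 0.009, 0.025], [0, 0, 0], 0.04], [[-0.003, 0.005, 0.02], [0, 0, 0], 0.04], [[0, 0, 0], [0, 0, 0], 0.04]]'

```text
time_s: 26.32
tcp_pos: [0.6028, -0.2262, 0.1109]
ee_rot: [0.935, 0.354, 0.004, 0.01]
ft_force: [-0.1, 1.2, -0.2]
opening: 0.468
```

Run:
```python
from h import *
plan([.5997,-.2329,.016],-49.3,vmax=.02)
```

```text
t 26.32 at [ 0.6028 -0.2262  0.1109] psi -48.6 op 0.468 F [-0.1  1.2 -0.2]
N 5
[-0.0014, 0.0002, 0.019] [0.25, -0.02, 0.15]
[-0.0014, 0.0003, 0.019] [0.25, -0.02, 0.15]
[-0.0014, 0.0004, 0.019] [0.25, -0.02, 0.15]
[-0.0014, 0.0004, 0.019] [0.25, -0.02, 0.15]
[-0.0014, 0.0005, 0.019] [0.25, -0.02, 0.15]
```

>>> servo_tool --moves '[[[-0.002, 0.001, 0.02], [0.2, 0, -0.2], 0.04], [[-0.002, 0.001, 0.02], [0.2, 0, -0.2], 0.04], [[-0.002, 0.001, 0.02], [0.2, 0, 0], 0.04], [[-0.001, 0, 0.006], [0, 0, 0], 0.04], [[0, 0, 0], [0, 0, 0], 0.04]]'

```text
time_s: 26.73
tcp_pos: [0.6035, -0.2302, 0.0485]
ee_rot: [0.934, 0.358, 0.005, 0.007]
ft_force: [0.3, -0.8, 0.3]
opening: 0.467
```

Run:
```python
from h import *
plan([.6,-.2327,.018],-48,vmax=.02)
```

```text
t 26.73 at [ 0.6035 -0.2302  0.0485] psi -48.0 op 0.467 F [ 0.3 -0.8  0.3]
N 2
[-0.0022, -0.0005, 0.0153] [0.44, -0.11, 0.0]
[-0.0022, -0.0004, 0.0153] [0.44, -0.11, 0.0]
```

>>> servo_tool --moves '[[[-0.003, -0.0003, 0.013], [0.3, 0, 0], 0.04], [[-0.002, -0.0003, 0.012], [0.3, 0, 0], 0.04], [[0, 0, 0.005], [0, 0, 0], 0.04], [[0, 0, 0], [0, 0, 0], 0.04], [[0, 0, 0], [0, 0, 0], 0.04]]'

```text
time_s: 27.15
tcp_pos: [0.6024, -0.2332, 0.0212]
ee_rot: [0.933, 0.359, 0.005, 0.004]
ft_force: [-0.1, 0.1, -0.0]
opening: 0.471
```

Run:
```python
from h import *
plan([.6,-.2327,.018],-48,vmax=.02)
```

```text
t 27.15 at [ 0.6024 -0.2332  0.0212] psi -47.9 op 0.471 F [-0.1  0.1 -0. ]
N 1
[-0.0014, -0.002, 0.0032] [0.62, -0.36, 0.09]
```

>>> servo_tool --moves '[[[-0.002, -0.002, 0.004], [0.5, 0, 0], 0.04], [[0, 0, 0], [0, 0, 0], 0.0], [[0, 0, 0], [0, 0, 0], 0.0], [[0, 0, 0], [0, 0, 0], 0.0], [[0, 0, 0], [0, 0, 0], 0.0]]'

```text
time_s: 27.57
tcp_pos: [0.6004, -0.2338, 0.0187]
ee_rot: [0.933, 0.359, 0.004, 0.001]
ft_force: [-0.1, 0.7, -2.0]
opening: 0.148
```

>>> servo_tool --moves '[[[0, 0, 0], [0, 0, 0], 0.0], [[0, 0, 0], [0, 0, 0], 0.0], [[0, 0, 0], [0, 0, 0], 0.0], [[0, 0, -0.02], [0, 0, 0], 0.0], [[0, 0, -0.04], [0, 0, 0], 0.0]]'

```text
time_s: 27.98
tcp_pos: [0.5931, -0.2301, 0.0687]
ee_rot: [0.933, 0.359, -0.003, -0.008]
ft_force: [-0.3, 0.0, -1.4]
opening: 0.145
```

Run:
```python
from h import *
plan([.5425,.088,.16],-0.7,vmax=.04)
```

```text
t 27.98 at [ 0.5931 -0.2301  0.0687] psi -47.9 op 0.145 F [-0.3  0.  -1.4]
N 9
[0.0195, -0.0302, -0.0096] [-0.1, -0.05, -5.25]
[0.0222, -0.0282, -0.0097] [-0.1, -0.05, -5.25]
[0.0247, -0.0261, -0.0098] [-0.1, -0.05, -5.25]
[0.0269, -0.0237, -0.0098] [-0.1, -0.05, -5.25]
[0.029, -0.0211, -0.0099] [-0.1, -0.05, -5.25]
[0.0308, -0.0184, -0.01] [-0.1, -0.05, -5.25]
[0.0323, -0.0154, -0.01] [-0.1, -0.05, -5.25]
[0.0336, -0.0124, -0.0101] [-0.1, -0.05, -5.25]
[0.0346, -0.0093, -0.0101] [-0.1, -0.05, -5.25]
```

>>> servo_tool --moves '[[[0.0195, -0.03, -0.02], [0, 0, -5.2], 0], [[0.022, -0.028, -0.02], [0, 0, -5.2], 0], [[0.025, -0.026, -0.02], [0, 0, -5.2], 0], [[0.027, -0.0235, -0.01], [0, 0, -5.2], 0], [[0.029, -0.021, -0.01], [0, 0, -5.2], 0]]'

```text
time_s: 28.4
tcp_pos: [0.5683, -0.0572, 0.1602]
ee_rot: [0.827, 0.563, 0.002, -0.002]
ft_force: [0.5, -0.3, -0.5]
opening: 0.147
```

Run:
```python
from h import *
plan([.5425,.088,.16],-0.7,vmax=.04)
```

```text
t 28.4 at [ 0.5683 -0.0572  0.1602] psi -21.5 op 0.147 F [ 0.5 -0.3 -0.5]
N 4
[0.0314, -0.0193, 0.0002] [0.01, -0.08, -5.2]
[0.033, -0.0164, 0.0002] [0.01, -0.08, -5.2]
[0.0344, -0.0133, 0.0001] [0.01, -0.08, -5.2]
[0.0354, -0.0101, 0.0001] [0.01, -0.08, -5.2]
```

>>> servo_tool --moves '[[[0.031, -0.019, 0], [0, 0, -5.2], 0], [[0.033, -0.0165, 0], [0, 0, -5.2], 0], [[0.033, -0.013, 0], [0, 0, -5.2], 0], [[0.028, -0.009, 0], [0, 0, -4], 0], [[0, 0, 0], [0, 0, 0], 0]]'

```text
time_s: 28.82
tcp_pos: [0.5401, 0.0897, 0.166]
ee_rot: [0.71, 0.704, 0.006, 0.002]
ft_force: [-0.5, -0.9, -1.6]
opening: 0.145
```

>>> servo_tool --moves '[[[0, 0, 0], [0, 0, 0], 0], [[0, 0, 0], [0, 0, 0], 0], [[0, 0, 0], [0, 0, 0], 0], [[0, 0, 0], [0, 0, 0], 0], [[0, 0, 0], [0, 0, 0], 0]]'

```text
time_s: 29.23
tcp_pos: [0.5399, 0.0887, 0.1655]
ee_rot: [0.71, 0.704, 0.006, 0.002]
ft_force: [0.2, 0.1, -1.5]
opening: 0.144
```

Run:
```python
from h import *
s,_=snap('wrist','w14.png'); np.save('w14.npy',np.r_[s['tcp_pos'],s['ee_rot']]);plan([.5425,.088,.10],-0.7,vmax=.02)
```

```text
t 29.28 at [0.5399 0.0886 0.1655] psi -0.5 op 0.145 F [-0.3 -0.7 -0.7]
N 4
[-0.0002, 0.0005, 0.0164] [0.15, -0.08, 0.04]
[-0.0002, 0.0005, 0.0164] [0.15, -0.08, 0.04]
[-0.0002, 0.0006, 0.0164] [0.15, -0.08, 0.04]
[-0.0002, 0.0006, 0.0164] [0.15, -0.08, 0.04]
```

View pics/w14.png

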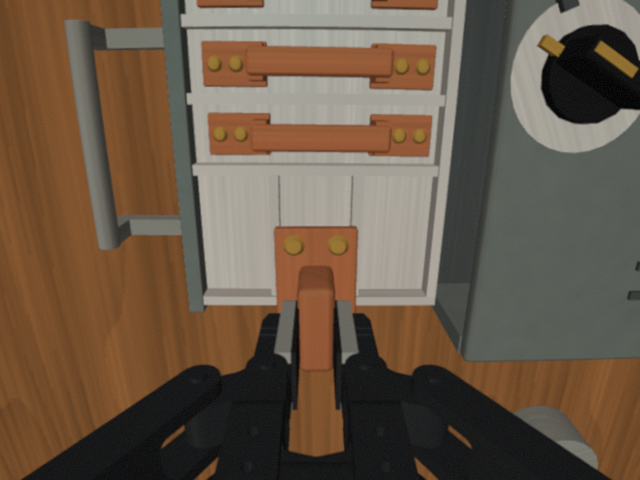

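The lug is held square and its far edge is at (316,227). It lines up with slot 2, whose dividers show at columns 279 and 352 near row 200.

Run:
```python
from h import *
a=np.load('w14.npy'); s={'tcp_pos':a[:3],'ee_rot':a[3:]}
P=plane('wrist',[(316,227)],a[2]-.0187+.005,s)[0]; print('centre rel tcp', P[:2]-a[:2]-[0,.033])
print('dividers',plane('wrist',[(279,200),(352,200)],.07,s).round(4),'walls',plane('wrist',[(202,200),(433,200)],.071,s).round(4), 'y walls',plane('wrist',[(320,170),(320,292)],.071,s).round(4))
```

```text
centre rel tcp [0.0003722  0.00142436]
dividers [[0.5191 0.1143 0.07  ]
 [0.5625 0.1138 0.07  ]] walls [[0.4734 0.1152 0.071 ]
 [0.6109 0.1135 0.071 ]] y walls [[0.5435 0.1321 0.071 ]
 [0.543  0.0538 0.071 ]]
```

>>> servo_tool --moves '[[[0, 0.001, 0.016], [0, 0, 0], 0], [[0, 0.001, 0.016], [0, 0, 0], 0], [[0, 0, 0.016], [0, 0, 0], 0], [[0, 0, 0], [0, 0, 0], 0], [[0, 0, 0], [0, 0, 0], 0]]'

```text
time_s: 29.7
tcp_pos: [0.5453, 0.0847, 0.1177]
ee_rot: [0.713, 0.701, 0.007, 0.003]
ft_force: [1.0, 0.1, -0.3]
opening: 0.141
```

Run:
```python
from h import *
plan([.542,.088,.08],-0.7,vmax=.02)
```

```text
t 29.7 at [0.5453 0.0847 0.1177] psi -1.0 op 0.141 F [ 1.   0.1 -0.3]
N 2
[0.0015, -0.002, 0.0188] [0.41, -0.14, -0.13]
[0.0016, -0.0018, 0.0188] [0.41, -0.14, -0.13]
```

>>> servo_tool --moves '[[[0.001, -0.0035, 0.008], [0.3, 0, 0], 0], [[0.001, -0.001, 0.009], [0.3, 0, 0], 0], [[0, 0, 0], [0, 0, 0], 0], [[0, 0, 0], [0, 0, 0], 0], [[0, 0, 0], [0, 0, 0], 0]]'

```text
time_s: 30.12
tcp_pos: [0.5421, 0.0861, 0.1015]
ee_rot: [0.714, 0.701, 0.004, 0.0]
ft_force: [-0.1, -0.2, -0.6]
opening: 0.146
```

Run:
```python
from h import *
plan([.541,.0868,.079],-0.7,vmax=.02)
```

```text
t 30.12 at [0.5421 0.0861 0.1015] psi -1.0 op 0.146 F [-0.1 -0.2 -0.6]
N 2
[0.0003, -0.0006, 0.0112] [0.17, -0.14, -0.17]
[0.0003, -0.0006, 0.0112] [0.17, -0.14, -0.17]
```

>>> servo_tool --moves '[[[0, -0.0015, 0.008], [0.2, 0, 0], 0], [[0, 0, 0.008], [0, 0, 0], 0], [[0, 0, 0.006], [0, 0, 0], 0], [[0, 0, 0], [0, 0, 0], 0], [[0, 0, 0], [0, 0, 0], 0]]'

```text
time_s: 30.53
tcp_pos: [0.5414, 0.0865, 0.0783]
ee_rot: [0.713, 0.701, 0.003, -0.0]
ft_force: [0.0, 0.7, -0.5]
opening: 0.143
```

Run:
```python
from h import *
plan([.541,.0868,.079],-0.7,vmax=.02)
```

```text
t 30.53 at [0.5414 0.0865 0.0783] psi -1.0 op 0.143 F [ 0.   0.7 -0.5]
N 1
[0.0003, -0.0004, -0.0007] [0.26, -0.28, -0.32]
```

>>> servo_tool --moves '[[[0, 0, 0.001], [0, 0, 0], 0.028], [[0, 0, 0], [0, 0, 0], 0.028], [[0, 0, 0], [0, 0, 0], 0.028], [[0, 0, -0.02], [0, 0, 0], 0.028], [[0, 0, -0.035], [0, 0, 0], 0.028]]'

```text
time_s: 30.95
tcp_pos: [0.5367, 0.0862, 0.1267]
ee_rot: [0.713, 0.701, -0.001, -0.005]
ft_force: [0.4, -0.9, -1.0]
opening: 0.328
```

>>> servo_tool --moves '[[[0, 0, -0.04], [0, 0, 0], 0.04], [[-0.03, 0.005, -0.03], [0, 0, -1], 0.04], [[-0.038, 0.012, 0], [0, 0, -2], 0.04], [[-0.038, 0.012, 0], [0, 0, -2], 0.04], [[-0.038, 0.012, 0], [0, 0, -2], 0.04]]'

```text
time_s: 31.37
tcp_pos: [0.5866, -0.0545, 0.2117]
ee_rot: [0.663, 0.749, 0.005, 0.003]
ft_force: [0.4, 0.3, 0.3]
opening: 0.466
```

Run:
```python
from h import *
plan([.608,-.12,.19],12.4,vmax=.04)
```

```text
t 31.37 at [ 0.5866 -0.0545  0.2117] psi 7.0 op 0.466 F [0.4 0.3 0.3]
N 2
[-0.0339, 0.0065, 0.0109] [0.3, -0.06, -2.7]
[-0.0341, 0.005, 0.0109] [0.3, -0.06, -2.7]
```

>>> servo_tool --moves '[[[-0.028, 0.006, 0.008], [0.2, 0, -2.7], 0.04], [[-0.02, 0.004, 0.008], [0.2, 0, -2.2], 0.04], [[0, 0, 0], [0, 0, 0], 0.04], [[0, 0, 0], [0, 0, 0], 0.04], [[0, 0, 0], [0, 0, 0], 0.04]]'

```text
time_s: 31.78
tcp_pos: [0.6082, -0.1118, 0.201]
ee_rot: [0.632, 0.775, 0.003, 0.006]
ft_force: [-0.3, 0.1, -1.0]
opening: 0.467
```

Run:
```python
from h import *
s,_=snap('wrist','w15.png'); np.save('w15.npy',np.r_[s['tcp_pos'],s['ee_rot']]); plan([.6155,-.133,.08],12.4,vmax=.03)
```

```text
t 31.83 at [ 0.6082 -0.1114  0.2011] psi 11.7 op 0.468 F [-0.  -0.1 -0.6]
N 5
[-0.0044, 0.0002, 0.0243] [0.15, 0.07, -0.14]
[-0.0044, 0.0003, 0.0243] [0.15, 0.07, -0.14]
[-0.0045, 0.0003, 0.0242] [0.15, 0.07, -0.14]
[-0.0045, 0.0004, 0.0242] [0.15, 0.07, -0.14]
[-0.0045, 0.0004, 0.0242] [0.15, 0.07, -0.14]
```

View pics/w15.png

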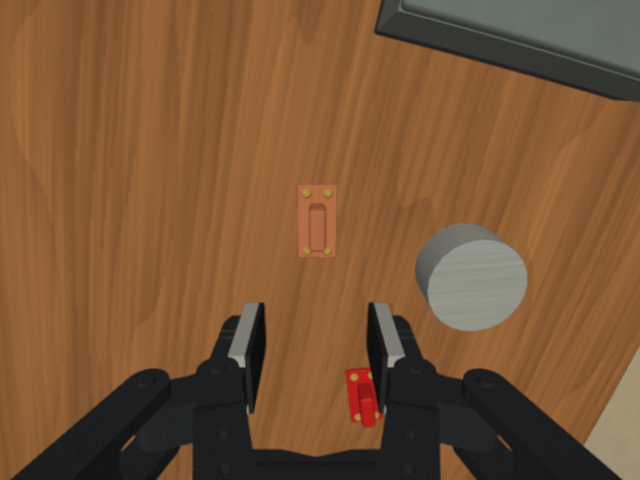

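Lug a corners: (298,186), (337,185), (336,257), (298,258).

Run:
```python
from h import *
a=np.load('w15.npy'); s={'tcp_pos':a[:3],'ee_rot':a[3:]}
lug([(298,258),(298,186),(337,185),(336,257)],s)
```

```text
c [ 0.616  -0.1325] ang 101.3 0.0653
```

>>> servo_tool --moves '[[[-0.005, 0, 0.025], [0.1, 0, 0], 0.04], [[-0.005, 0, 0.025], [0.1, 0, 0], 0.04], [[-0.005, 0, 0.025], [0.1, 0, 0], 0.04], [[-0.005, 0, 0.025], [0.1, 0, 0], 0.04], [[0, 0, 0], [0, 0, 0], 0.04]]'

```text
time_s: 32.25
tcp_pos: [0.6163, -0.1256, 0.1047]
ee_rot: [0.629, 0.778, 0.003, 0.009]
ft_force: [-0.9, -0.3, -0.4]
opening: 0.469
```

Run:
```python
from h import *
plan([.6155,-.133,.017],12.4,vmax=.02)
```

```text
t 32.25 at [ 0.6163 -0.1256  0.1047] psi 12.1 op 0.469 F [-0.9 -0.3 -0.4]
N 5
[-0.0012, -0.0008, 0.0175] [0.19, 0.12, -0.06]
[-0.0013, -0.0007, 0.0175] [0.19, 0.12, -0.06]
[-0.0013, -0.0006, 0.0175] [0.19, 0.12, -0.06]
[-0.0013, -0.0006, 0.0175] [0.19, 0.12, -0.06]
[-0.0014, -0.0005, 0.0175] [0.19, 0.12, -0.06]
```

>>> servo_tool --moves '[[[-0.002, -0.0006, 0.018], [0.2, 0.1, 0], 0.04], [[-0.002, -0.0006, 0.018], [0.2, 0.1, 0], 0.04], [[-0.002, 0, 0.018], [0.2, 0.1, 0], 0.04], [[-0.001, 0, 0.006], [0, 0, 0], 0.04], [[0, 0, 0], [0, 0, 0], 0.04]]'

```text
time_s: 32.67
tcp_pos: [0.6198, -0.1274, 0.0496]
ee_rot: [0.626, 0.779, 0.002, 0.006]
ft_force: [0.6, -0.8, 0.0]
opening: 0.467
```

Run:
```python
from h import *
plan([.6158,-.1328,.017],11.8,vmax=.02)
```

```text
t 32.67 at [ 0.6198 -0.1274  0.0496] psi 12.4 op 0.467 F [ 0.6 -0.8  0. ]
N 2
[-0.0021, -0.0027, 0.0163] [0.31, 0.19, 0.31]
[-0.0022, -0.0026, 0.0163] [0.31, 0.19, 0.31]
```

>>> servo_tool --moves '[[[-0.003, -0.003, 0.015], [0.2, 0.1, 0.3], 0.04], [[-0.003, -0.002, 0.013], [0.2, 0.1, 0.2], 0.04], [[0, 0, 0.003], [0, 0, 0], 0.04], [[0, 0, 0], [0, 0, 0], 0.04], [[0, 0, 0], [0, 0, 0], 0.04]]'

```text
time_s: 33.08
tcp_pos: [0.619, -0.1343, 0.021]
ee_rot: [0.629, 0.777, 0.002, 0.005]
ft_force: [-0.0, -0.1, 0.6]
opening: 0.466
```

Run:
```python
from h import *
plan([.6158,-.1328,.017],11.8,vmax=.02)
```

```text
t 33.08 at [ 0.619  -0.1343  0.021 ] psi 12.0 op 0.466 F [-0.  -0.1  0.6]
N 1
[0.0021, -0.0028, 0.004] [0.53, 0.36, 0.17]
```

>>> servo_tool --moves '[[[0.001, -0.0028, 0.003], [0.5, 0.2, 0], 0.04], [[0, 0, 0], [0, 0, 0], 0.0], [[0, 0, 0], [0, 0, 0], 0.0], [[0, 0, 0], [0, 0, 0], 0.0], [[0, 0, 0], [0, 0, 0], 0.0]]'

```text
time_s: 33.5
tcp_pos: [0.6168, -0.1344, 0.0195]
ee_rot: [0.63, 0.777, -0.001, 0.002]
ft_force: [-0.9, -0.6, -1.0]
opening: 0.142
```

>>> servo_tool --moves '[[[0, 0, 0], [0, 0, 0], 0.0], [[0, 0, 0], [0, 0, 0], 0.0], [[0, 0, 0], [0, 0, 0], 0.0], [[0, 0, -0.02], [0, 0, 0], 0.0], [[0, 0, -0.04], [0, 0, 0], 0.0]]'

```text
time_s: 33.92
tcp_pos: [0.6092, -0.1315, 0.0697]
ee_rot: [0.63, 0.777, -0.004, -0.008]
ft_force: [-0.4, -0.7, -1.7]
opening: 0.145
```

Run:
```python
from h import *
plan([.491,.086,.16],-0.7,vmax=.04)
```

```text
t 33.92 at [ 0.6092 -0.1315  0.0697] psi 11.9 op 0.145 F [-0.4 -0.7 -1.7]
N 7
[0.034, -0.0103, -0.0125] [-0.14, -0.05, 1.81]
[0.0336, -0.0113, -0.0125] [-0.14, -0.05, 1.81]
[0.0333, -0.0124, -0.0126] [-0.14, -0.05, 1.81]
[0.0328, -0.0134, -0.0126] [-0.14, -0.05, 1.81]
[0.0324, -0.0144, -0.0127] [-0.14, -0.05, 1.81]
[0.0319, -0.0154, -0.0128] [-0.14, -0.05, 1.81]
[0.0314, -0.0163, -0.0128] [-0.14, -0.05, 1.81]
```

>>> servo_tool --moves '[[[0.03, -0.01, -0.025], [0, 0, 1.8], 0], [[0.033, -0.0115, -0.025], [0, 0, 1.8], 0], [[0.033, -0.0125, -0.02], [0, 0, 1.8], 0], [[0.033, -0.0135, -0.01], [0, 0, 1.8], 0], [[0.0325, -0.0145, 0], [0, 0, 1.8], 0]]'

```text
time_s: 34.33
tcp_pos: [0.5312, 0.017, 0.1631]
ee_rot: [0.695, 0.719, -0.0, 0.001]
ft_force: [0.8, 0.5, -0.8]
opening: 0.146
```

>>> servo_tool --moves '[[[0.026, -0.013, 0], [0, 0, 1.5], 0], [[0.018, -0.01, 0], [0, 0, 0], 0], [[0, 0, 0], [0, 0, 0], 0], [[0, 0, 0], [0, 0, 0], 0], [[0, 0, 0], [0, 0, 0], 0]]'

```text
time_s: 34.75
tcp_pos: [0.5024, 0.0681, 0.1651]
ee_rot: [0.702, 0.712, 0.002, 0.001]
ft_force: [-0.5, -0.5, -1.8]
opening: 0.146
```

Run:
```python
from h import *
plan([.491,.086,.12],-0.7,vmax=.02)
```

```text
t 34.75 at [0.5024 0.0681 0.1651] psi 0.7 op 0.146 F [-0.5 -0.5 -1.8]
N 3
[0.006, -0.0038, 0.015] [0.08, -0.0, 0.48]
[0.006, -0.0038, 0.015] [0.08, -0.0, 0.48]
[0.0059, -0.0038, 0.015] [0.08, -0.0, 0.48]
```

>>> servo_tool --moves '[[[0.007, -0.005, 0.008], [0, 0, 0.6], 0], [[0.006, -0.005, 0.008], [0, 0, 0.5], 0], [[0.003, -0.002, 0.004], [0, 0, 0.3], 0], [[0, 0, 0], [0, 0, 0], 0], [[0, 0, 0], [0, 0, 0], 0]]'

```text
time_s: 35.17
tcp_pos: [0.4901, 0.0826, 0.1413]
ee_rot: [0.714, 0.7, 0.0, 0.001]
ft_force: [0.3, -0.9, -1.1]
opening: 0.145
```

Run:
```python
from h import *
s,_=snap('wrist','w16.png'); np.save('w16.npy',np.r_[s['tcp_pos'],s['ee_rot']]);plan([.491,.086,.1],-0.7,vmax=.02)
```

```text
t 35.22 at [0.4899 0.0826 0.1412] psi -1.1 op 0.147 F [-0.4 -0.  -0.6]
N 3
[0.0011, 0.0003, 0.0137] [0.03, 0.01, -0.13]
[0.0011, 0.0003, 0.0137] [0.03, 0.01, -0.13]
[0.0011, 0.0003, 0.0137] [0.03, 0.01, -0.13]
```

View pics/w16.png

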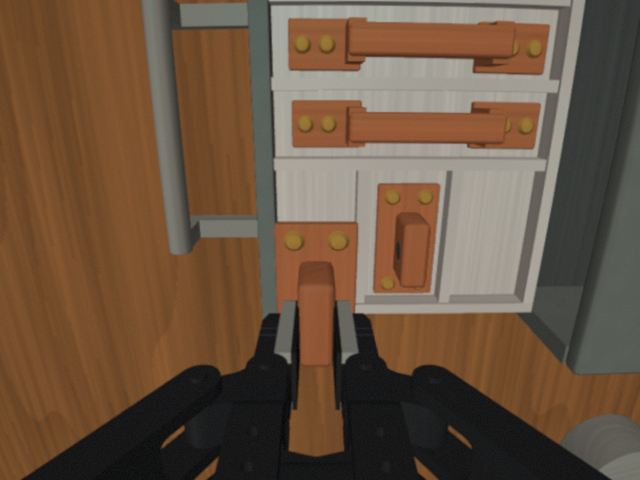

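Lug b sits in slot 2 at (405,238). The held lug a has its far edge at (316,223), above slot 1.

Run:
```python
from h import *
a=np.load('w16.npy'); s={'tcp_pos':a[:3],'ee_rot':a[3:]}
P=plane('wrist',[(316,223)],a[2]-.019+.005,s)[0]; print('centre rel tcp', P[:2]-a[:2]-[0,.033])
print('slot1 edges',plane('wrist',[(274,185),(358,185)],.07,s).round(4))
plan([.491,.086,.1],-0.7,vmax=.02)
```

```text
centre rel tcp [0.0006206  0.00298539]
slot1 edges [[0.4687 0.1222 0.07  ]
 [0.513  0.1213 0.07  ]]
t 35.22 at [0.4899 0.0826 0.1412] psi -1.1 op 0.147 F [-0.4 -0.  -0.6]
N 3
[0.0011, 0.0003, 0.0137] [0.03, 0.01, -0.13]
[0.0011, 0.0003, 0.0137] [0.03, 0.01, -0.13]
[0.0011, 0.0003, 0.0137] [0.03, 0.01, -0.13]
```

>>> servo_tool --moves '[[[0.001, 0, 0.012], [0, 0, 0], 0], [[0.001, 0, 0.012], [0, 0, 0], 0], [[0, 0, 0.01], [0, 0, 0], 0], [[0, 0, 0], [0, 0, 0], 0], [[0, 0, 0], [0, 0, 0], 0]]'

```text
time_s: 35.63
tcp_pos: [0.4913, 0.0838, 0.1045]
ee_rot: [0.714, 0.7, 0.001, 0.001]
ft_force: [0.3, -0.4, -1.3]
opening: 0.147
```

Run:
```python
from h import *
plan([.491,.087,.08],-0.7,vmax=.02)
```

```text
t 35.63 at [0.4913 0.0838 0.1045] psi -1.2 op 0.147 F [ 0.3 -0.4 -1.3]
N 2
[0.0016, -0.0002, 0.0122] [0.09, 0.02, -0.23]
[0.0016, -0.0002, 0.0122] [0.09, 0.02, -0.23]
```

>>> servo_tool --moves '[[[0.001, -0.001, 0.008], [0, 0, -0.2], 0], [[0, 0, 0.008], [0, 0, 0], 0], [[0, 0, 0.007], [0, 0, 0], 0], [[0, 0, 0], [0, 0, 0], 0], [[0, 0, 0], [0, 0, 0], 0]]'

```text
time_s: 36.05
tcp_pos: [0.4909, 0.0847, 0.0795]
ee_rot: [0.713, 0.701, 0.001, 0.002]
ft_force: [-0.9, 0.2, -1.1]
opening: 0.143
```

Run:
```python
from h import *
plan([.490,.085,.079],-0.7,vmax=.02)
```

```text
t 36.05 at [0.4909 0.0847 0.0795] psi -1.0 op 0.143 F [-0.9  0.2 -1.1]
N 1
[0.0003, -0.0009, 0.0005] [0.24, 0.04, -0.25]
```

>>> servo_tool --moves '[[[0, -0.0005, 0.001], [0, 0, 0], 0.028], [[0, 0, 0], [0, 0, 0], 0.028], [[0, 0, 0], [0, 0, 0], 0.028], [[0, 0, -0.02], [0, 0, 0], 0.028], [[0, 0, -0.035], [0, 0, 0], 0.028]]'

```text
time_s: 36.47
tcp_pos: [0.4862, 0.0847, 0.1291]
ee_rot: [0.713, 0.701, -0.003, -0.003]
ft_force: [0.2, 0.2, 0.3]
opening: 0.327
```

>>> servo_tool --moves '[[[0, 0, -0.04], [0, 0, 0], 0.034], [[0, -0.01, -0.03], [0, 0, 0], 0.034], [[0.01, -0.01, -0.03], [0, 0, 0], 0.034], [[0.01, -0.01, 0], [0, 0, 0], 0.034], [[0, 0, 0], [0, 0, 0], 0.034]]'

```text
time_s: 36.88
tcp_pos: [0.4605, 0.1056, 0.2444]
ee_rot: [0.714, 0.701, 0.003, 0.004]
ft_force: [-0.1, 0.1, -1.0]
opening: 0.4
```

Run:
```python
from h import *
s,_=snap('wrist','w17.png'); np.save('w17.npy',np.r_[s['tcp_pos'],s['ee_rot']]);plan([.4225,.151,.12],-0.7,vmax=.03); snap('top','t17.png'); im=cv2.imread('pics/t17.png'); cv2.imwrite('pics/t17z.png',cv2.resize(im[130:330,205:485],None,fx=2.8,fy=2.8,interpolation=cv2.INTER_CUBIC))
```

```text
t 36.93 at [0.4619 0.105  0.2452] psi -1.0 op 0.396 F [0.8 0.3 0.4]
N 5
[0.0091, -0.0084, 0.0249] [0.15, 0.01, -0.07]
[0.0091, -0.0083, 0.025] [0.15, 0.01, -0.07]
[0.0091, -0.0082, 0.025] [0.15, 0.01, -0.07]
[0.0091, -0.0081, 0.025] [0.15, 0.01, -0.07]
[0.0091, -0.0081, 0.025] [0.15, 0.01, -0.07]
```

View pics/w17.png

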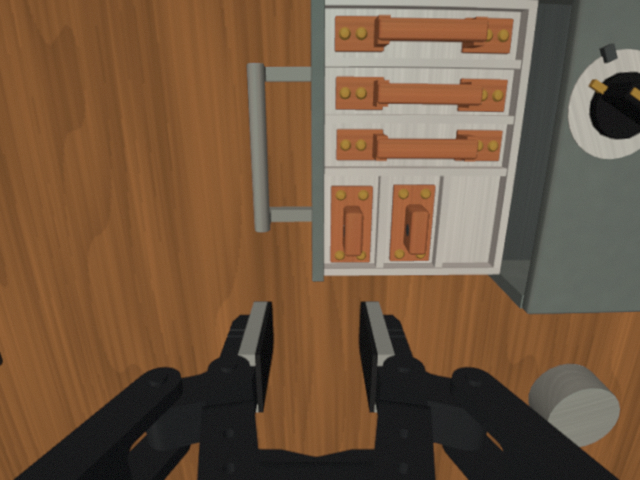

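View pics/t17z.png

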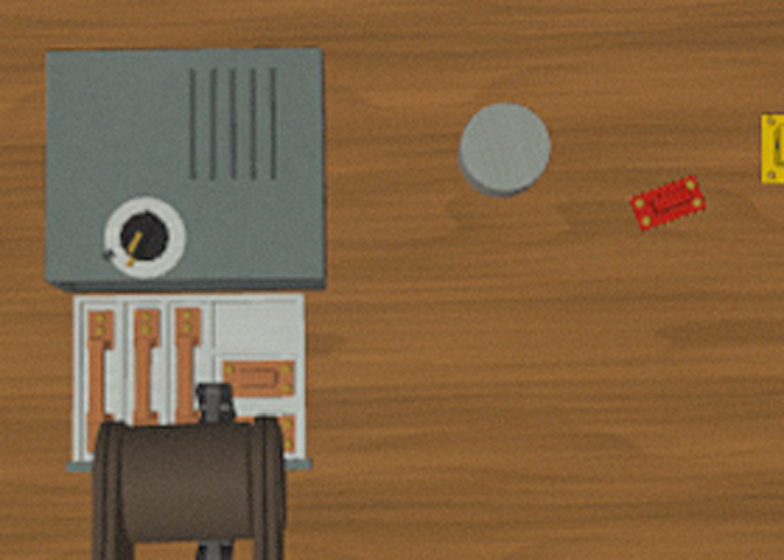

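All five fittings lie flat and upright, one to a compartment, and the bystanders are untouched. Next I go to the handle to push.

>>> servo_tool --moves '[[[0.01, -0.008, 0.02], [0, 0, 0], 0.034], [[0.01, -0.008, 0.02], [0, 0, 0], 0.034], [[0.01, -0.008, 0.02], [0, 0, 0], 0.034], [[0.01, -0.008, 0.02], [0, 0, 0], 0.034], [[0, 0, 0], [0, 0, 0], 0.034]]'

```text
time_s: 37.4
tcp_pos: [0.4308, 0.1435, 0.1559]
ee_rot: [0.715, 0.699, 0.001, 0.004]
ft_force: [-1.0, -0.3, -1.4]
opening: 0.397
```

>>> servo_tool --moves '[[[0, 0, 0], [0, 0, 0], 0.034], [[0, 0, 0], [0, 0, 0], 0.034], [[0, 0, 0], [0, 0, 0], 0.034], [[0, 0, 0], [0, 0, 0], 0.034], [[0, 0, 0], [0, 0, 0], 0.034]]'

```text
time_s: 37.82
tcp_pos: [0.4325, 0.1414, 0.1556]
ee_rot: [0.715, 0.699, -0.0, 0.003]
ft_force: [-0.0, -0.0, 0.5]
opening: 0.396
```

Run:
```python
from h import *
a=np.load('w17.npy'); s={'tcp_pos':a[:3],'ee_rot':a[3:]}
seg([(257,66),(261,230)],.091,s)
plan([.4215,.151,.115],-0.7,vmax=.03)
```

```text
mid [0.4222 0.1514] ang 87.9 len 0.116
t 37.82 at [0.4325 0.1414 0.1556] psi -1.3 op 0.396 F [-0.  -0.   0.5]
N 2
[0.0048, -0.0057, 0.0203] [0.12, 0.15, -0.31]
[0.0048, -0.0056, 0.0203] [0.12, 0.15, -0.31]
```

>>> servo_tool --moves '[[[0.004, -0.006, 0.012], [0, 0, -0.2], 0.034], [[0.004, -0.005, 0.012], [0, 0, -0.2], 0.034], [[0, 0, 0.006], [0, 0, 0], 0.034], [[0, 0, 0], [0, 0, 0], 0.034], [[0, 0, 0], [0, 0, 0], 0.034]]'

```text
time_s: 38.23
tcp_pos: [0.4237, 0.1495, 0.1261]
ee_rot: [0.713, 0.701, 0.002, 0.005]
ft_force: [-0.0, -0.2, 0.7]
opening: 0.396
```

Run:
```python
from h import *
plan([.4218,.151,.074],-0.7,vmax=.03)
```

```text
t 38.23 at [0.4237 0.1495 0.1261] psi -1.0 op 0.396 F [-0.  -0.2  0.7]
N 2
[0.0009, -0.0013, 0.026] [0.31, 0.13, -0.14]
[0.0008, -0.0011, 0.026] [0.31, 0.13, -0.14]
```

>>> servo_tool --moves '[[[0.0005, -0.0015, 0.012], [0.2, 0, 0], 0.034], [[0, 0, 0.012], [0.2, 0, 0], 0.034], [[0, 0, 0.012], [0, 0, 0], 0.034], [[0, 0, 0.012], [0, 0, 0], 0.034], [[0, 0, 0], [0, 0, 0], 0.034]]'

```text
time_s: 38.65
tcp_pos: [0.4237, 0.1497, 0.0749]
ee_rot: [0.713, 0.701, 0.001, 0.004]
ft_force: [0.6, -0.7, 0.5]
opening: 0.4
```

Run:
```python
from h import *
plan([.4218,.151,.075],-0.7,vmax=.03)
```

```text
t 38.65 at [0.4237 0.1497 0.0749] psi -1.0 op 0.4 F [ 0.6 -0.7  0.5]
N 1
[0.0013, -0.0019, -0.0002] [0.37, 0.24, -0.3]
```

>>> servo_tool --moves '[[[0, -0.001, 0], [0, 0, 0], 0.0], [[0, 0, 0], [0, 0, 0], 0.0], [[0, 0, 0], [0, 0, 0], 0.0], [[0, 0, 0], [0, 0, 0], 0.0], [[0, 0, 0], [0, 0, 0], 0.0]]' --newtons 30

```text
time_s: 39.07
tcp_pos: [0.4219, 0.1495, 0.0736]
ee_rot: [0.713, 0.701, -0.0, 0.003]
ft_force: [-0.2, -0.1, -3.2]
opening: 0.125
```

>>> servo_tool --moves '[[[0, 0.006, 0], [0, 0, 0], 0.0], [[0, 0.01, 0], [0, 0, 0], 0.0], [[0, 0.012, 0], [0, 0, 0], 0.0], [[0, 0.012, 0], [0, 0, 0], 0.0], [[0, 0.012, 0], [0, 0, 0], 0.0]]'

```text
time_s: 39.48
tcp_pos: [0.4733, 0.1486, 0.0736]
ee_rot: [0.713, 0.701, -0.003, 0.0]
ft_force: [-2.9, 0.6, -0.1]
opening: 0.126
```

Run:
```python
from h import *
plan([.5918,.149,.075],-0.7,vmax=.012)
```

```text
t 39.48 at [0.4733 0.1486 0.0736] psi -1.0 op 0.126 F [-2.9  0.6 -0.1]
N 10
[0.0002, 0.0118, -0.0002] [-0.02, 0.03, -0.02]
[0.0002, 0.0118, -0.0002] [-0.02, 0.03, -0.02]
[0.0002, 0.0118, -0.0002] [-0.02, 0.03, -0.02]
[0.0002, 0.0118, -0.0002] [-0.02, 0.03, -0.02]
[0.0002, 0.0118, -0.0002] [-0.02, 0.03, -0.02]
[0.0002, 0.0118, -0.0002] [-0.02, 0.03, -0.02]
[0.0002, 0.0118, -0.0002] [-0.02, 0.03, -0.02]
[0.0002, 0.0118, -0.0002] [-0.02, 0.03, -0.02]
[0.0002, 0.0118, -0.0002] [-0.02, 0.03, -0.02]
[0.0002, 0.0118, -0.0001] [-0.02, 0.03, -0.02]
```

>>> servo_tool --moves '[[[0, 0.012, 0], [0, 0, 0], 0.0], [[0, 0.012, 0], [0, 0, 0], 0.0], [[0, 0.012, 0], [0, 0, 0], 0.0], [[0, 0.012, 0], [0, 0, 0], 0.0], [[0, 0.012, 0], [0, 0, 0], 0.0]]'

```text
time_s: 39.9
tcp_pos: [0.5393, 0.1475, 0.0736]
ee_rot: [0.713, 0.701, -0.004, -0.001]
ft_force: [-1.8, -0.3, 1.3]
opening: 0.126
```

>>> servo_tool --moves '[[[0, 0.011, 0], [0, 0, 0], 0.0], [[0, 0.01, 0], [0, 0, 0], 0.0], [[0, 0.008, 0], [0, 0, 0], 0.0], [[0, 0.004, 0], [0, 0, 0], 0.0], [[0, 0.004, 0], [0, 0, 0], 0.0]]'

```text
time_s: 40.32
tcp_pos: [0.5835, 0.1468, 0.0736]
ee_rot: [0.714, 0.701, -0.003, -0.0]
ft_force: [-2.1, 0.2, 1.3]
opening: 0.124
```

>>> servo_tool --moves '[[[0, 0.003, 0], [0, 0, 0], 0.0], [[0, 0.003, 0], [0, 0, 0], 0.0], [[0, 0.002, 0], [0, 0, 0], 0.0], [[0, 0.002, 0], [0, 0, 0], 0.0], [[0, 0.002, 0], [0, 0, 0], 0.0]]'

```text
time_s: 40.73
tcp_pos: [0.591, 0.1466, 0.0735]
ee_rot: [0.713, 0.701, -0.01, -0.006]
ft_force: [-7.1, -0.1, 4.3]
opening: 0.126
```

>>> servo_tool --moves '[[[0, 0.002, 0], [0, 0, 0], 0.0], [[0, 0.002, 0], [0, 0, 0], 0.0], [[0, 0.002, 0], [0, 0, 0], 0.0], [[0, 0.002, 0], [0, 0, 0], 0.0], [[0, 0.002, 0], [0, 0, 0], 0.0]]'

```text
time_s: 41.15
tcp_pos: [0.5907, 0.1466, 0.0736]
ee_rot: [0.712, 0.701, -0.021, -0.015]
ft_force: [-7.9, -1.2, 3.6]
opening: 0.126
```

>>> servo_tool --moves '[[[0, 0.005, 0], [0.5, 0, 0], 0.0], [[0, 0.005, 0], [0.5, 0, 0], 0.0], [[0, 0.006, 0], [0.5, 0, 0], 0.0], [[0, 0.006, 0], [0.5, 0, 0], 0.0], [[0, 0.006, 0], [0, 0, 0], 0.0]]'

```text
time_s: 41.57
tcp_pos: [0.5891, 0.1465, 0.0728]
ee_rot: [0.709, 0.7, -0.068, -0.057]
ft_force: [-19.5, -1.7, 8.8]
opening: 0.125
```

Run:
```python
from h import *
plan([.5918,.149,.075],-0.7,vmax=.012); snap('scene','s18.png'); im=cv2.imread('pics/s18.png'); cv2.imwrite('pics/s18z.png',cv2.resize(im[170:350,300:540],None,fx=3.2,fy=3.2,interpolation=cv2.INTER_CUBIC))
```

```text
t 41.57 at [0.5891 0.1465 0.0728] psi -0.8 op 0.125 F [-19.5  -1.7   8.8]
N 2
[0.0012, 0.0011, -0.0013] [-5.04, 0.48, -0.0]
[0.0012, 0.0012, -0.0012] [-5.04, 0.48, -0.0]
```

View pics/s18z.png

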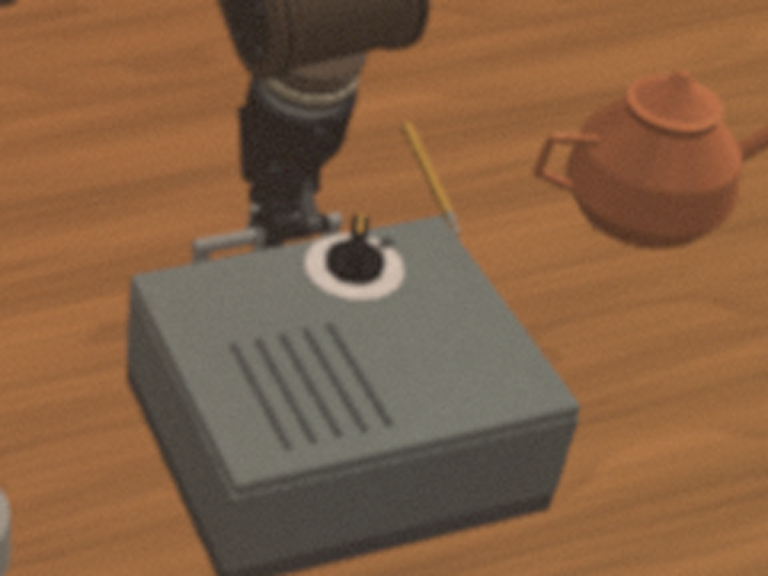

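The drawer appears flush, and the tool is leaning against the stop. I straighten it, keep a light push, then release.

>>> servo_tool --moves '[[[0, 0.002, 0], [-3, 0, 0], 0.0], [[0, 0.002, 0], [-3, 0, 0], 0.0], [[0, 0.002, 0], [-3, 0, 0], 0.0], [[0, 0.002, 0], [0, 0, 0], 0.0], [[0, 0.002, 0], [0, 0, 0], 0.0]]'

```text
time_s: 42.03
tcp_pos: [0.5908, 0.1465, 0.0731]
ee_rot: [0.711, 0.703, -0.02, -0.007]
ft_force: [-7.0, -0.6, 4.4]
opening: 0.125
```

Run:
```python
from h import *
plan([.5918,.147,.075],-0.7,vmax=.012)
```

```text
t 42.03 at [0.5908 0.1465 0.0731] psi -0.6 op 0.125 F [-7.  -0.6  4.4]
N 1
[0.0005, 0.001, -0.0019] [-2.21, 1.08, 0.08]
```

>>> servo_tool --moves '[[[0, 0, 0], [0, 0, 0], 0.032], [[0, 0, 0], [0, 0, 0], 0.032], [[0, 0, 0], [0, 0, 0], 0.032], [[0, 0, -0.015], [0, 0, 0], 0.032], [[0, 0, -0.03], [0, 0, 0], 0.032]]'

```text
time_s: 42.45
tcp_pos: [0.5916, 0.1466, 0.1137]
ee_rot: [0.711, 0.703, -0.023, -0.009]
ft_force: [-0.2, 0.7, -0.6]
opening: 0.371
```

>>> servo_tool --moves '[[[0, 0, -0.04], [-0.5, 0, 0], 0.032], [[0, -0.01, -0.04], [-0.5, 0, 0], 0.032], [[0, -0.015, -0.02], [-0.5, 0, 0], 0.032], [[0, 0, 0], [0, 0, 0], 0.032], [[0, 0, 0], [0, 0, 0], 0.032]]'

```text
time_s: 42.87
tcp_pos: [0.5765, 0.1489, 0.2318]
ee_rot: [0.711, 0.703, -0.005, 0.007]
ft_force: [-0.9, 0.3, 0.0]
opening: 0.373
```

Run:
```python
from h import *
s,_=snap('wrist','w19.png'); np.save('w19.npy',np.r_[s['tcp_pos'],s['ee_rot']]); print(s['tcp_pos'])
plan([.59,.14,.26],-0.7)
```

```text
[0.57649016 0.1489409  0.23177767]
t 42.92 at [0.5768 0.149  0.2319] psi -0.7 op 0.376 F [ 0.2 -0.7  1. ]
N 1
[-0.0093, 0.0134, -0.0279] [0.17, 0.99, 0.03]
```

View pics/w19.png

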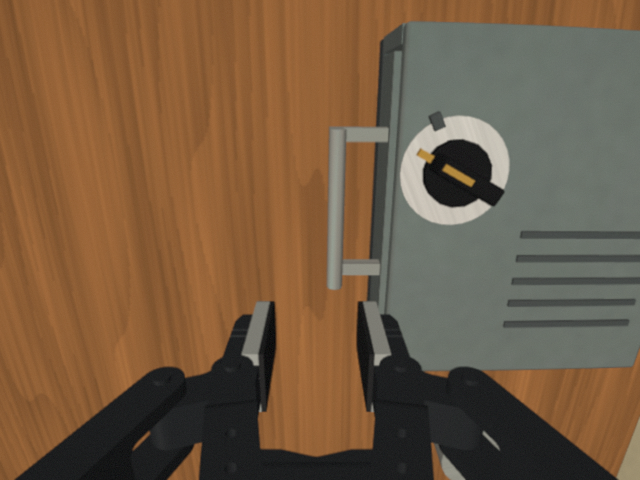

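The drawer looks closed (handle at columns 336-340). Dial: ring centre (455,170), mark (437,121), pointer tip (420,153), brass line (445,168) to (474,184).

Run:
```python
from h import *
a=np.load('w19.npy'); s={'tcp_pos':a[:3],'ee_rot':a[3:]}
im=cv2.imread('pics/w19.png')
cv2.imwrite('pics/w19z.png',cv2.resize(im[90:250,320:560],None,fx=3.3,fy=3.3,interpolation=cv2.INTER_CUBIC))
hsv=cv2.cvtColor(im,cv2.COLOR_BGR2HSV)
m=((hsv[:,:,1]<60)&(hsv[:,:,2]>150)).astype(np.uint8); m[:100]=0;m[240:]=0;m[:,:395]=0;m[:,520:]=0
c=max(cv2.findContours(m,0,1)[0],key=cv2.contourArea); h=cv2.convexHull(c).reshape(-1,2)
P=plane('wrist',h,.109,s)[:,:2]
# circle fit
A=np.c_[2*P,np.ones(len(P))]; q=np.linalg.lstsq(A,(P**2).sum(1),rcond=None)[0]; ctr=q[:2]; r=np.sqrt(q[2]+ctr@ctr); print('ring',ctr,r)
seg([(338,131),(336,288)],.091,s)
for n,p,z in [('mark',(437,121),.112),('ptr',(420,153),.113),('l1',(445,168),.141),('l2',(474,184),.141)]:
    X=plane('wrist',[p],z,s)[0,:2]; d=X-ctr; print(n,X.round(4),np.linalg.norm(d).round(4),np.degrees(np.arctan2(d[1],d[0])).round(1))
```

```text
ring [0.66742387 0.18264375] 0.03592600956513254
mid [0.5918 0.1489] ang 89.6 len 0.1173
mark [0.6524 0.2153] 0.036 114.7
ptr [0.6429 0.1958] 0.0279 151.8
l1 [0.6507 0.1915] 0.0189 152.0
l2 [0.6686 0.1821] 0.0013 -24.9
```

View pics/w19z.png

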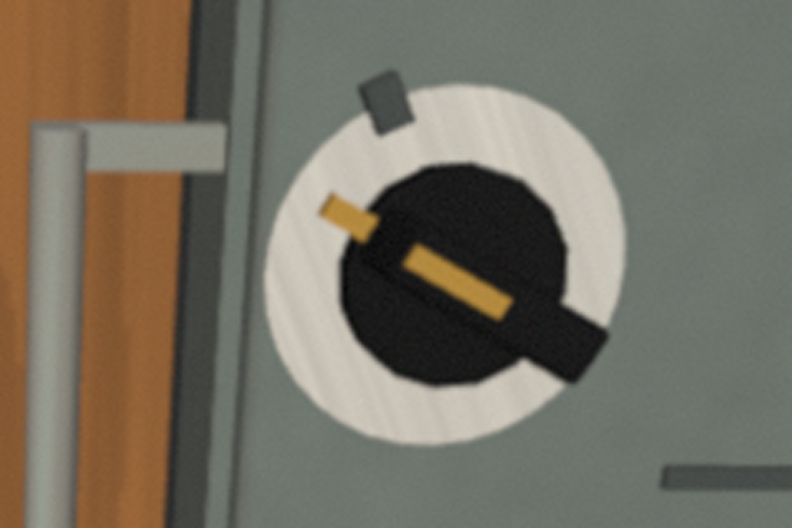

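Run:
```python
from h import *
plan([.6675,.1826,.2],61.9)
```

```text
t 42.92 at [0.5768 0.149  0.2319] psi -0.7 op 0.376 F [ 0.2 -0.7  1. ]
N 9
[0.0039, 0.01, 0.0035] [-0.04, 0.11, -6.95]
[0.0027, 0.0104, 0.0035] [-0.04, 0.11, -6.95]
[0.0014, 0.0107, 0.0035] [-0.04, 0.11, -6.95]
[0.0001, 0.0107, 0.0035] [-0.04, 0.11, -6.95]
[-0.0012, 0.0107, 0.0036] [-0.04, 0.11, -6.95]
[-0.0025, 0.0104, 0.0036] [-0.04, 0.11, -6.95]
[-0.0038, 0.0101, 0.0036] [-0.04, 0.11, -6.95]
[-0.005, 0.0095, 0.0036] [-0.04, 0.11, -6.95]
[-0.0061, 0.0088, 0.0036] [-0.04, 0.11, -6.95]
```

>>> servo_tool --moves '[[[0.004, 0.01, 0.003], [0, 0.1, -6.95], 0.034], [[0.0025, 0.0105, 0.003], [0, 0.1, -6.95], 0.034], [[0.0015, 0.0105, 0.003], [0, 0.1, -6.95], 0.034], [[0, 0.0105, 0.003], [0, 0.1, -6.95], 0.034], [[-0.001, 0.0105, 0.003], [0, 0.1, -6.95], 0.034]]'

```text
time_s: 43.33
tcp_pos: [0.6271, 0.1676, 0.2101]
ee_rot: [0.461, 0.888, -0.006, -0.001]
ft_force: [0.3, 0.3, 0.1]
opening: 0.402
```

>>> servo_tool --moves '[[[-0.0025, 0.0105, 0.003], [0, 0.1, -6.95], 0.034], [[-0.004, 0.009, 0.003], [0, 0, -6.95], 0.034], [[-0.003, 0.006, 0.003], [0, 0, -6.95], 0.034], [[0, 0, 0], [0, 0, -5], 0.034], [[0, 0, 0], [0, 0, 0], 0.034]]'

```text
time_s: 43.75
tcp_pos: [0.6532, 0.1767, 0.1854]
ee_rot: [0.242, 0.97, -0.008, -0.012]
ft_force: [0.6, -1.3, 0.1]
opening: 0.393
```

>>> servo_tool --moves '[[[0, 0, 0], [0, 0, 0], 0.034], [[0, 0, 0], [0, 0, 0], 0.034], [[0, 0, 0], [0, 0, 0], 0.034], [[0, 0, 0], [0, 0, 0], 0.034], [[0, 0, 0], [0, 0, 0], 0.034]]'

```text
time_s: 44.17
tcp_pos: [0.6517, 0.1759, 0.1796]
ee_rot: [0.246, 0.969, -0.01, -0.016]
ft_force: [-0.3, 1.0, 0.3]
opening: 0.397
```

Run:
```python
from h import *
s,_=snap('wrist','w20.png'); np.save('w20.npy',np.r_[s['tcp_pos'],s['ee_rot']])
plan([.6675,.1826,.16],61.9,vmax=.02)
```

```text
t 44.22 at [0.6517 0.1759 0.1797] psi 61.6 op 0.399 F [0.2 0.1 0.6]
N 2
[-0.0056, 0.007, 0.0095] [-0.78, -0.75, -0.17]
[-0.0055, 0.0068, 0.0097] [-0.78, -0.75, -0.17]
```

View pics/w20.png

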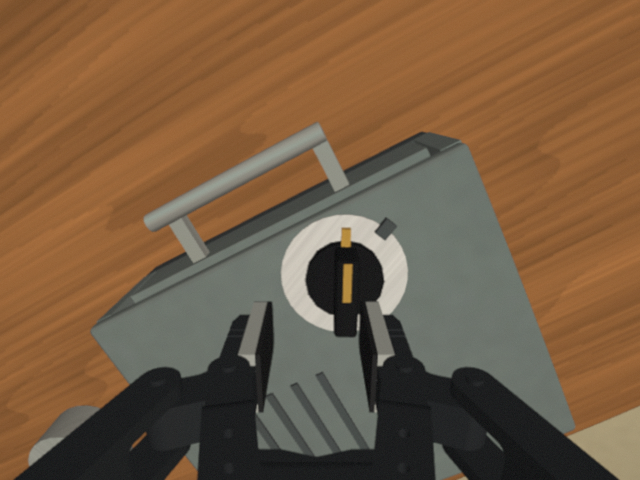

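The bar is aligned with the jaws, with pointer tip at (346,230) and mark at (386,229). I move over the axis.

>>> servo_tool --moves '[[[-0.006, 0.0075, 0.008], [-0.6, -0.6, 0], 0.034], [[-0.005, 0.005, 0.008], [-0.6, -0.6, 0], 0.034], [[0, 0, 0], [0, 0, 0], 0.034], [[0, 0, 0], [0, 0, 0], 0.034], [[0, 0, 0], [0, 0, 0], 0.034]]'

```text
time_s: 44.63
tcp_pos: [0.669, 0.1824, 0.1633]
ee_rot: [0.246, 0.969, -0.001, -0.001]
ft_force: [-0.2, -0.7, -0.0]
opening: 0.395
```

Run:
```python
from h import *
a=np.load('w20.npy'); s={'tcp_pos':a[:3],'ee_rot':a[3:]}
im=cv2.imread('pics/w20.png')
hsv=cv2.cvtColor(im,cv2.COLOR_BGR2HSV)
m=((hsv[:,:,1]<60)&(hsv[:,:,2]>150)).astype(np.uint8); m[:205]=0;m[340:]=0;m[:,:275]=0;m[:,:,]=m
m[:,415:]=0; m[300:,:282]=0; m[300:,362:]=0; m[300:,:300]=0
c=max(cv2.findContours(m,0,1)[0],key=cv2.contourArea); h=cv2.convexHull(c).reshape(-1,2)
P=plane('wrist',h,.109,s)[:,:2]
A=np.c_[2*P,np.ones(len(P))]; q=np.linalg.lstsq(A,(P**2).sum(1),rcond=None)[0]; ctr=q[:2]; r=np.sqrt(q[2]+ctr@ctr); print('ring',ctr,r)
for n,p,z in [('mark',(386,229),.112),('ptr',(346,229),.113),('l1',(348,264),.141),('l2',(347,303),.141)]:
    X=plane('wrist',[p],z,s)[0,:2]; d=X-ctr; print(n,X.round(4),np.linalg.norm(d).round(4),np.degrees(np.arctan2(d[1],d[0])).round(1))
plan([.6675,.1826,.124],61.9,vmax=.02)
```

```text
ring [0.66723374 0.18263948] 0.03586440829074988
mark [0.6525 0.2156] 0.036 114.1
ptr [0.6422 0.1967] 0.0287 150.7
l1 [0.6501 0.1924] 0.0197 150.3
l2 [0.6683 0.1826] 0.001 -2.9
t 44.63 at [0.669  0.1824 0.1633] psi 61.5 op 0.395 F [-0.2 -0.7 -0. ]
N 2
[0.0007, -0.0002, 0.0197] [-0.07, -0.01, -0.21]
[0.0007, -0.0002, 0.0197] [-0.07, -0.01, -0.21]
```

>>> servo_tool --moves '[[[0.001, 0, 0.01], [0, 0, 0], 0.034], [[0, 0, 0.01], [0, 0, 0], 0.034], [[0, 0, 0.01], [0, 0, 0], 0.034], [[0, 0, 0.004], [0, 0, 0], 0.034], [[0, 0, 0], [0, 0, 0], 0.034]]'

```text
time_s: 45.05
tcp_pos: [0.6678, 0.1829, 0.1264]
ee_rot: [0.246, 0.969, -0.001, -0.0]
ft_force: [-1.0, -1.0, -0.1]
opening: 0.399
```

Run:
```python
from h import *
plan([.6674,.1826,.125],61.0,vmax=.02)
```

```text
t 45.05 at [0.6678 0.1829 0.1264] psi 61.5 op 0.399 F [-1.  -1.  -0.1]
N 1
[0.0002, -0.0005, 0.0014] [-0.11, 0.0, 0.48]
```

Close gently and turn.

>>> servo_tool --moves '[[[0, 0, 0], [0, 0, 0], 0.0], [[0, 0, 0], [0, 0, 0], 0.0], [[0, 0, 0], [0, 0, 0], 0.0], [[0, 0, 0], [0, 0, 0], 0.0], [[0, 0, 0], [0, 0, 0], 0.0]]' --newtons 25

```text
time_s: 45.47
tcp_pos: [0.6673, 0.1832, 0.1251]
ee_rot: [0.246, 0.969, -0.001, -0.001]
ft_force: [1.0, 0.2, -0.9]
opening: 0.133
```

>>> servo_tool --moves '[[[0, 0, 0], [0, 0, 5], 0.0], [[0, 0, 0], [0, 0, 6], 0.0], [[0, 0, 0], [0, 0, 6], 0.0], [[0, 0, 0], [0, 0, 6], 0.0], [[0, 0, 0], [0, 0, 0], 0.0]]'

```text
time_s: 45.88
tcp_pos: [0.6675, 0.1834, 0.1251]
ee_rot: [0.443, 0.897, -0.001, -0.0]
ft_force: [-0.2, 0.6, -2.0]
opening: 0.131
```

Run:
```python
from h import *
plan([.6674,.1826,.126],24.4,vmax=.02)
```

```text
t 45.88 at [0.6675 0.1834 0.1251] psi 37.5 op 0.131 F [-0.2  0.6 -2. ]
N 2
[-0.0003, -0.0003, -0.0004] [-0.05, -0.0, 6.53]
[-0.0003, -0.0002, -0.0004] [-0.05, -0.0, 6.53]
```

>>> servo_tool --moves '[[[0, 0, 0], [0, 0, 5], 0.0], [[0, 0, 0], [0, 0, 4.5], 0.0], [[0, 0, 0], [0, 0, 2], 0.0], [[0, 0, 0], [0, 0, 0], 0.0], [[0, 0, 0], [0, 0, 0], 0.0]]'

```text
time_s: 46.3
tcp_pos: [0.6675, 0.1835, 0.1252]
ee_rot: [0.528, 0.849, -0.0, -0.0]
ft_force: [1.4, 0.3, -1.7]
opening: 0.133
```

Run:
```python
from h import *
plan([.6674,.1826,.126],24.4,vmax=.02)
```

```text
t 46.3 at [0.6675 0.1835 0.1252] psi 26.2 op 0.133 F [ 1.4  0.3 -1.7]
N 1
[-0.0007, -0.0005, -0.0008] [-0.06, 0.0, 1.82]
```

>>> servo_tool --moves '[[[0, 0, 0], [0, 0, 1.7], 0.0], [[0, 0, 0], [0, 0, 0], 0.0], [[0, 0, 0], [0, 0, 0], 0.0], [[0, 0, 0], [0, 0, 0], 0.0], [[0, 0, 0], [0, 0, 0], 0.0]]'

```text
time_s: 46.72
tcp_pos: [0.6675, 0.1835, 0.1251]
ee_rot: [0.537, 0.843, -0.0, -0.0]
ft_force: [0.5, -0.4, -0.6]
opening: 0.129
```

Run:
```python
from h import *
plan([.6674,.1826,.126],24.4,vmax=.02); snap('wrist','w21.png')
```

```text
t 46.72 at [0.6675 0.1835 0.1251] psi 25.0 op 0.129 F [ 0.5 -0.4 -0.6]
N 1
[-0.0007, -0.0005, -0.0009] [-0.05, -0.01, 0.6]
```

View pics/w21.png

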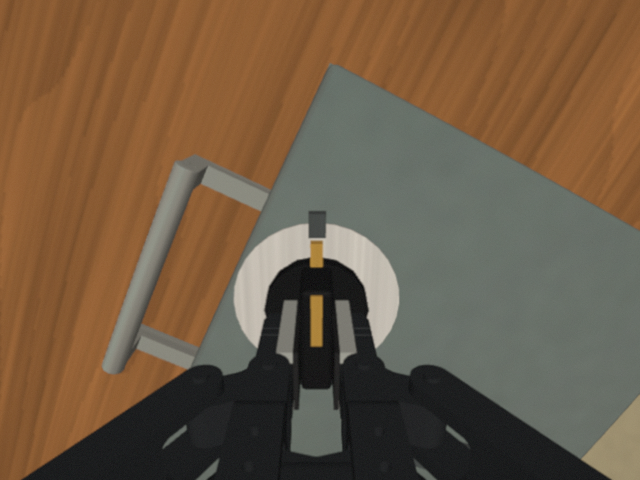

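The pointer (316,255) points at the index mark (317,224) and is within about a degree. I add half a degree and release.

>>> servo_tool --moves '[[[0, 0, 0], [0, 0, 0.6], 0.0], [[0, 0, 0], [0, 0, 0], 0.0], [[0, 0, 0], [0, 0, 0], 0.0], [[0, 0, 0], [0, 0, 0], 0.0], [[0, 0, 0], [0, 0, 0], 0.0]]'

```text
time_s: 47.18
tcp_pos: [0.6675, 0.1835, 0.1251]
ee_rot: [0.542, 0.841, -0.0, -0.0]
ft_force: [0.2, 0.5, -0.7]
opening: 0.132
```

>>> servo_tool --moves '[[[0, 0, 0], [0, 0, 0], 0.034], [[0, 0, 0], [0, 0, 0], 0.034], [[0, 0, 0], [0, 0, 0], 0.034], [[0, 0, -0.01], [0, 0, 0], 0.034], [[0, 0, -0.03], [0, 0, 0], 0.034]]'

```text
time_s: 47.6
tcp_pos: [0.664, 0.1826, 0.1599]
ee_rot: [0.541, 0.841, -0.005, -0.005]
ft_force: [0.5, 1.0, 0.0]
opening: 0.401
```

>>> servo_tool --moves '[[[0, 0, -0.04], [0, 0, 0], 0.034], [[0, -0.02, -0.03], [0, 0, 0], 0.034], [[0, -0.02, 0], [0, 0, 0], 0.034], [[0, 0, 0], [0, 0, 0], 0.034], [[0, 0, 0], [0, 0, 0], 0.034]]'

```text
time_s: 48.02
tcp_pos: [0.6314, 0.1663, 0.2467]
ee_rot: [0.541, 0.841, 0.001, 0.002]
ft_force: [0.9, -0.2, 0.0]
opening: 0.399
```

Run:
```python
from h import *
s,_=snap('wrist','w22.png'); np.save('w22.npy',np.r_[s['tcp_pos'],s['ee_rot']]); print(s['tcp_pos'])
```

```text
[0.63141576 0.16625928 0.24666455]
```

View pics/w22.png

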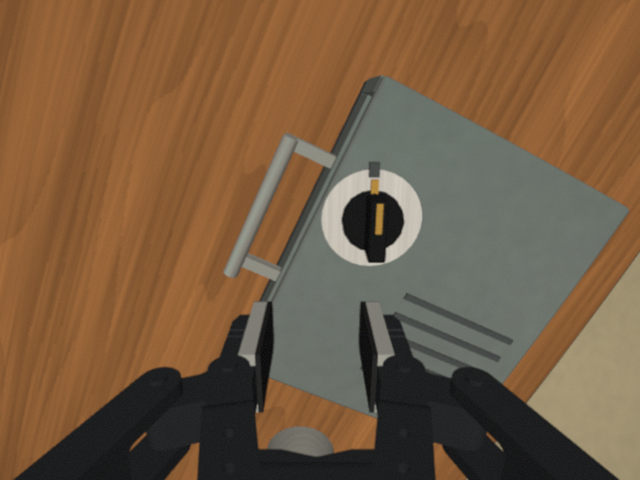

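Run:
```python
from h import *
a=np.load('w22.npy'); s={'tcp_pos':a[:3],'ee_rot':a[3:]}
ctr=np.array([.6674,.1827])
for n,p,z in [('mark',(374.5,169),.112),('ptr',(375,187),.113),('l1',(379.5,204),.141),('l2',(379,235),.141)]:
    X=plane('wrist',[p],z,s)[0,:2]; d=X-ctr; print(n,X.round(4),np.linalg.norm(d).round(4),np.degrees(np.arctan2(d[1],d[0])).round(1))
seg([(289,138),(233,274)],.091,s)
im=cv2.imread('pics/w22.png')
cv2.imwrite('pics/w22z.png',cv2.resize(im[60:300,210:450],None,fx=2.5,fy=2.5,interpolation=cv2.INTER_CUBIC))
snap('top','t22.png')
```

```text
mark [0.6526 0.2158] 0.0363 114.1
ptr [0.6583 0.205 ] 0.0241 112.2
l1 [0.6594 0.2005] 0.0195 114.3
l2 [0.6685 0.1821] 0.0012 -27.0
mid [0.592  0.1505] ang 90.5 len 0.1157
```

View pics/w22z.png

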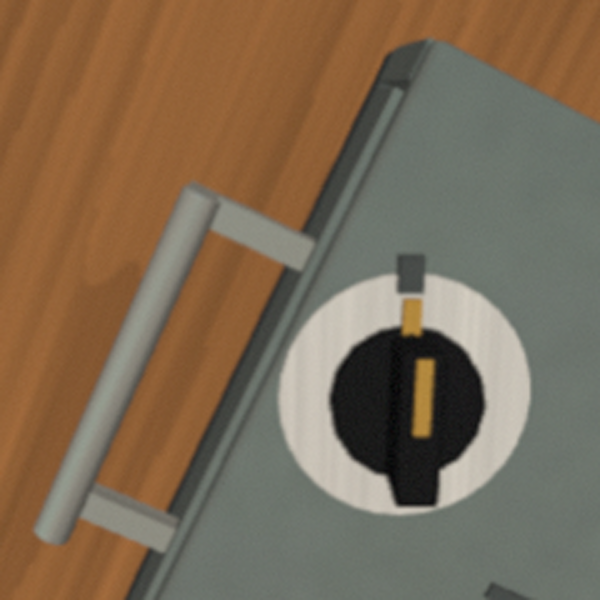

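View pics/t22.png

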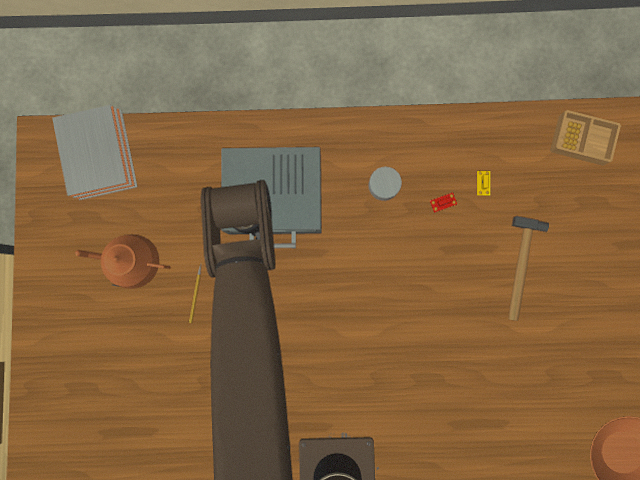

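The dial is good: mark at 114.1° and brass line at 114.3°. I check that the light strip along the cabinet front means the drawer is flush.

Run:
```python
from h import *
a=np.load('w19.npy'); s={'tcp_pos':a[:3],'ee_rot':a[3:]}
im=cv2.imread('pics/w19.png')
cv2.imwrite('pics/w19y.png',cv2.resize(im[15:145,325:455],None,fx=4.6,fy=4.6,interpolation=cv2.INTER_CUBIC))
c=a[:3]
# where would panel face top (x=.63-.., z=.072), cabinet face, roof front edge appear at y=.25,.2,.1
for y in (.25,.2): 
  for n,x,z in [('roof',.630,.108),('panel0',.630,.072),('panel5mm',.625,.072),('panel back',.640,.072)]: print(y,n,proj('wrist',[[x+.012*(y-.148),y,z]],s).round(1), (proj('wrist',[[x+.012*(y-.148),y,z]],s)-[325,15]).round(1)*4.6)
```

```text
0.25 roof [[405.   61.6]] [[368.   214.36]]
0.25 panel0 [[394.   64.6]] [[317.4  228.16]]
0.25 panel5mm [[386.7  64.6]] [[283.82 228.16]]
0.25 panel back [[408.6  64.5]] [[384.56 227.7 ]]
0.2 roof [[399.8 145.4]] [[344.08 599.84]]
0.2 panel0 [[390.  138.6]] [[299.   568.56]]
0.2 panel5mm [[383.1 138.7]] [[267.26 569.02]]
0.2 panel back [[403.8 138.5]] [[362.48 568.1 ]]
```

View pics/w19y.png

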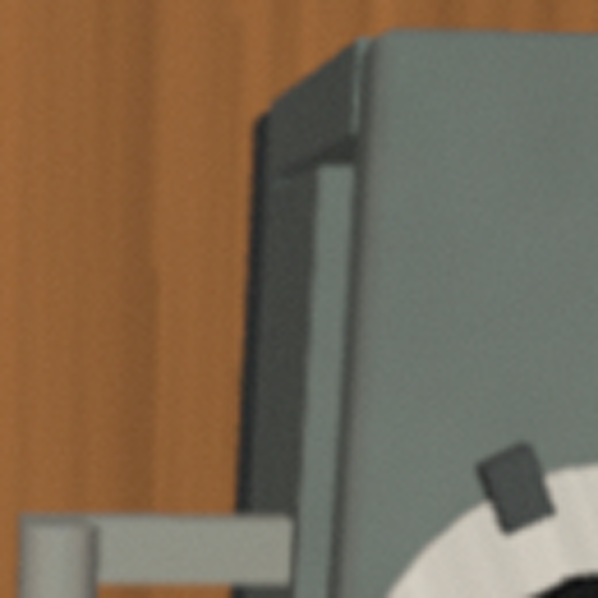

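The panel's front edge appears at columns 317 and 297, against a prediction of 317 and 299 for flush, so the drawer is shut. The arm is clear, so I hand in.

Run:
```python
from h import *
s=monitor.observe(); print(s['time_s'],s['ft_force']); print(hand_in())
```

```text
48.1167 [ 0.62331822  0.2710764  -0.48179189]
the job is handed in; nothing more can be done
None
```

I handed the job in at about 48 s, with all five fittings put away, the drawer shut and the dial at its index mark.

**Fittings:** There were three handles and two lugs at this start. I pulled the drawer to its stop and laid the handles in lanes 1, 2 and 3 and the lugs in slots 1 and 2. The last wrist and top pictures with the drawer open showed every fitting flat, right way up and one to a compartment. One handle was knocked about 5 cm aside during the run; I measured it again before picking it up. I gripped that handle too low the first time, so I let go and took it again higher.

**Drawer:** I pushed it against its stop with about 20 N. The panel's front edge then showed within about half a pixel of where a flush panel should appear. The handle had moved 169.7 mm, against the 170 mm of full travel.

**Dial:** After release the dial's brass line stood at 114.3° and the index mark at 114.1°. A coarser reading of the pointer tip itself gave 112.2°. In the picture the pointer points straight at the mark.

**Bystanders:** In the final top view nothing else on the bench, including the red and yellow lugs, had visibly moved. At hand-in the arm was clear, with wrist force under 1 N.

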